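# Turn a hex coupling yellow face up and lay it in the welding cradle

## Robot

A 7-joint arm with a two-finger parallel gripper is mounted at the origin on the work surface. World frame = base frame: x ahead of the robot, y to its left, z up, the work surface at z = 0. Lengths are in m, angles in rad, forces in N, time in s.
With the tool pointing down it reaches from about 0.375 to 0.925 m from the base axis. Payload 3.1 kg.
Tool frame: the origin (TCP) lies between the finger pads; the fingertips stand 8 mm ahead of it and the grasp point (between the pads) lies 11 mm behind it (tip_reach is the z of the fingertips in the tool frame, in m); z points along the fingers, y is the direction in which the jaws open and shut (so a half turn about z gives the same grasp; the last joint's range is limited). The gripper opens to 85 mm and grips with 20 to 120 N. Pads are 22 mm wide; open, the fingers measure 114 mm over their backs; the gripper's body (76 mm by 85 mm) begins 54 mm behind the grasp point. The pads swing forward as they close: fully open they stand 13 mm farther back than shut.
Start: joints at [1.214, 0.383, 0.044, 1.598, -0.018, 1.161, -0.05], TCP at [0.166, -0.628, 0.239] pointing down, gripper open.
Joint ranges: [-2.61, 2.61], [-0.41, 2.15], [-1.48, 1.57], [0, 2.5], [-1.57, 4.71], [0.05, 1.97], [-2.85, 2.85]. Speed limits (rad/s): [2.79, 2.79, 3.14, 3.14, 3.14, 3.14, 3.14].

## Interface

Orientations are given as a unit quaternion [w, x, y, z].
In Python, from rig import * gives the robot as it stands.
- The arm moves only by the tool arm_command, never from a script. Its argument "commands" is a list that holds one entry, the list of rows, each a list of 5 numbers: the shift along the tool's x, y, z in cm, then the turn about the tool's z in rad, then the finger opening in cm, from 0 to 8.54. A call has 1 to 5 rows; each row shifts and turns the commanded pose from where the row before left it, along the tool's axes as they then stand; what a row does not reach is not made up. A row lasts 1/10 s, in which the tool goes at most 50 mm and 8.59 degrees, less where a joint would pass 70% of its speed; a pose out of reach is approached as far as the arm can. A call is refused whole if a number of a shift passes 5 or a number of a turn 0.15, either way. A call with a gripper value outside its range is refused whole. The fingers move at their own pace and stop on an object; "newtons" is the grip in N (left out, the last holds). Time passes only in rows, so rows that do not move let the fingers close. It gives the time, the measured TCP pose, the force and the opening at its end, in the units of the state.
- sense(): the state, without advancing time (a new reading comes with each control period).
- camera(name): name is "side" or "top" or "wrist"; returns a dict with "image" (420x560x3 uint8, red, green, blue), "fx", "fy", "cx", "cy" (pixels), "R" (3x3) and "t" (3): a world point X has camera coordinates R X + t. Camera axes: x right, y down, z forward; pixel columns grow to the right and rows downward; lengths in m; the calibration is good to about 2 mm. A picture is of the moment at which its call begins. There is no depth.
- finish_job(): hands the job in, once; it reports no verdict.
The state is a dict: "t": time; "joint_pos": joint angles; "joint_vel": joint speeds; "joint_torque": joint torques, N m; "tool_pos": TCP position; "tool_rot": TCP orientation; "wrist_force": force on the tool from outside, world axes, zero at the start; "torque": the same for the moment, N m; "finger_gap": finger opening in m.
Only numpy, scipy, OpenCV 4.12 (cv2) and the standard library are available. Lean on these libraries where they do the work, as an engineer would, in place of code of your own. Each camera call takes 0.05 s, during which the arm holds its last target.

## Task

Roll the silver hexagonal coupling over on the bench one flat at a time, letting go of it at rest on each flat, until its yellow painted face is on top. Then pick it up again and lay it, without dropping it, on both saddles of the blue welding cradle, yellow face still up and one end fully home against the red stop, and let go. Leave everything else on the bench where it is.

Things in the scene. Friction and masses are not known exactly. Their poses are not given: they have to be found in the camera images.
- coupling: The work: silver aluminium hexagonal coupling, dark bore at each end, 130 mm long, 50 across flats, 58 across corners, each flat 29 wide, 0.5 kg; one long flat is painted yellow. Lies on a flat, the yellow one at first on a lower, downward-slanting side (two flats from the top). Origin: its centre, 25 mm over the bench. x: along its length (ends alike); z: out of the yellow flat.
- yellow_face (a point): Middle of the yellow flat, 25 mm from the coupling's centre.
- cradle: Welding cradle fixed to the bench: blue base 190 x 100 x 10 mm with two steel saddles and a red stop. Origin: centre of the base's underside. x along the cradle towards the stop, z up. Stop: face at x = +65 mm, 46 wide, top at z = 90 mm. A coupling fully home lies along x on both saddles, either end touching the stop: its centre is at x = 0, y = 0, z = 65 mm of this frame.
- cradle_seat (a point): Middle between the two saddles, at the height of their seats (40 mm over the bench, 30 mm over the base). Each saddle is 18 mm thick along the cradle, centred 48 mm either side of this point (78 mm free between them), its flat seat 32 mm wide; cheeks on both sides lean outwards 30 degrees from upright, up to 59 mm over the bench, and guide the coupling's lower slanting flats.
- wire_brush: Wooden wire brush lying bristles up, 270 x 28 x 29 mm. A bystander: leave it alone.
- box_section: Offcut of steel box section, 120 x 80 x 50 mm. A bystander: leave it alone.
- notebook: Notebook with yellow and red cover, 150 x 110 x 12 mm. A bystander: leave it alone.
- magnet_square: Red triangular magnetic square (open frame), 92 x 92 x 18 mm. A bystander: leave it alone.
- hammer: Hammer, lying flat, wooden handle. A bystander: leave it alone.
- plain_hex: Plain dark steel hexagonal bar, 90 mm long, 30 mm across flats, unpainted; not part of the job. Origin at its middle. A bystander: leave it alone.
- angle_iron: Offcut of steel angle, 160 mm long, 30 x 30 mm. A bystander: leave it alone.
Not all that is in view belongs to the job. What is shaped like the coupling but pink or purple is not meant.

How it is judged:
On the way, in this order (a step that is already met when the one before it is completed fails the run):
1. the coupling rests untouched on the bench with the yellow face one flat from the top (height (world z) of coupling between 0.021 and 0.029 m and angle between coupling's own z axis and vertical between 0.94 and 1.15 rad and height (world z) of yellow_face above 0.03 m and linear speed of coupling below 0.02 m/s and angular speed of coupling below 0.15 rad/s and contact force between the fingers and coupling below 0.2 N), for 0.1 s.
2. the coupling rests untouched on the bench with the yellow face on top (height (world z) of coupling between 0.021 and 0.029 m and angle between coupling's own z axis and vertical below 0.1 rad and height (world z) of yellow_face above 0.045 m and linear speed of coupling below 0.02 m/s and angular speed of coupling below 0.15 rad/s and contact force between the fingers and coupling below 0.2 N), for 0.2 s.
At the end, for the whole second after the job is handed in: Coupling released and still on both saddles, yellow face up (within 0.1 rad), along the cradle within 0.05 rad, centre within 3 mm of home along the cradle (end at the stop), 4 mm across and 4 mm in height; every bystander within 30 mm of its start (x of coupling in the frame of cradle between -0.003 and 0.003 m and y of coupling in the frame of cradle between -0.004 and 0.004 m and z of coupling in the frame of cradle between 0.061 and 0.069 m and angle between coupling's own z axis and vertical below 0.1 rad and angle between the x axis of coupling and the x axis of cradle, either way round below 0.05 rad and height (world z) of yellow_face above 0.085 m and linear speed of coupling below 0.02 m/s and angular speed of coupling below 0.15 rad/s and contact force between the fingers and coupling below 0.2 N and distance of each of wire_brush, box_section, notebook, magnet_square, hammer, plain_hex, angle_iron from where it was at the start of the episode below 0.03 m); the robot touches nothing.
It fails at once if a bystander is moved by more than 30 mm (distance of any of wire_brush, box_section, notebook, magnet_square, hammer, plain_hex, angle_iron from where it was at the start of the episode above 0.03 m).
It fails at once if the coupling is let go in the air over the cradle (more than 10 mm above its seats) (contact force between the fingers and coupling below 0.05 N and z of coupling in the frame of cradle above 0.075 m and horizontal distance between coupling and cradle below 0.06 m).
It also fails if it takes over 61 s, if anything falls off the work surface, if the arm or the gripper's body presses on something with over 40 N, if the wrist force passes 120 N, or if a joint passes its speed limit or range.

## Working session

There is one attempt and no reset: what is moved stays moved. The work goes in short steps, Python scripts to look and compute and a tool call to move; the robot and the scene stay as the last step left them, time stands still between calls to the robot, and variables do not carry over. Pictures are saved under pics/ and viewed, and the job is handed in when it is done.

Besides the shell and the picture viewer there is one more tool, called after "Emit:" as name([rows], argument=value, ...), one row to a line, values as JSON. arm_command: Moves the arm, as the interface text tells. Its arguments: {"type":"object","properties":{"commands":{"type":"array"},"newtons":{"type":"number"}},"required":["commands"]}

```bash
ls; mkdir -p pics; python3 - <<'E'
from rig import *
import cv2
s=sense(); print(s)
for n in ("top","side","wrist"):
    c=camera(n); cv2.imwrite(f"pics/{n}0.png",c["image"][:,:,::-1]); print(n,c["fx"],c["cx"],c["cy"],c["R"],c["t"])
E
```

```text
pics
{'t': 0.0, 'joint_pos': array([ 1.21421398,  0.38383675,  0.04381601,  1.59961422, -0.01789004,
        1.16120426, -0.04991359]), 'joint_vel': array([-1.11504768e-04,  7.75289683e-04, -2.66458648e-04,  1.69105799e-03,
       -5.21612232e-04,  8.90926018e-05, -5.49075528e-04]), 'joint_torque': array([ 1.19627614e-05, -4.33465362e+01,  1.02456808e+00, -2.49516428e+01,
        1.05193173e-02,  1.12624402e-02, -1.72743620e-05]), 'tool_pos': array([ 0.16609789, -0.62744387,  0.23786709]), 'tool_rot': array([-1.31265751e-03,  9.91634192e-01,  1.29073027e-01, -2.44448394e-04]), 'wrist_force': array([-0.28055019, -0.05742043, -0.40802219]), 'torque': array([ 0.02498261, -0.00129628,  0.00085898]), 'finger_gap': 0.0852553618169155}
top 402.65217985943235 283.11914106782314 213.00539174648654 [[-4.96443272e-04 -9.99884391e-01  1.51972756e-02]
 [-9.85702824e-01 -2.07133731e-03 -1.68480420e-01]
 [ 1.68492421e-01 -1.50636385e-02 -9.85587840e-01]] [-0.01373645  0.56075316  1.01468494]
side 445.8929224303813 282.86250708165096 207.37583884781026 [[-0.93009581 -0.36731269 -0.00178068]
 [-0.26117844  0.6647397  -0.69993354]
 [ 0.25827816 -0.65054018 -0.71420576]] [0.52473628 0.17507735 1.32491207]
wrist 300.1121819830515 276.3246753034059 205.11170516452492 [[ 0.25617852 -0.96662422 -0.00318975]
 [-0.91313886 -0.24308348  0.32724279]
 [-0.31709618 -0.08091989 -0.94493491]] [-0.6477465  -0.04265261  0.38193574]
```

View pics/top0.png

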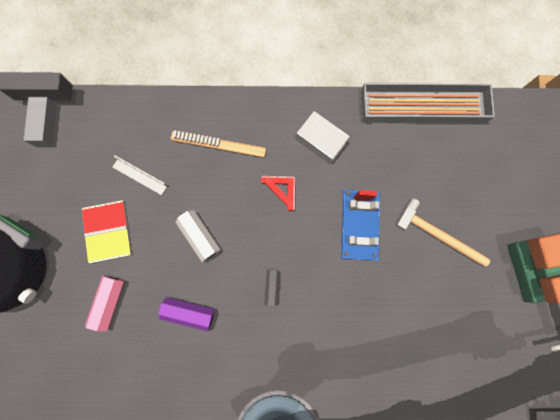

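View pics/side0.png

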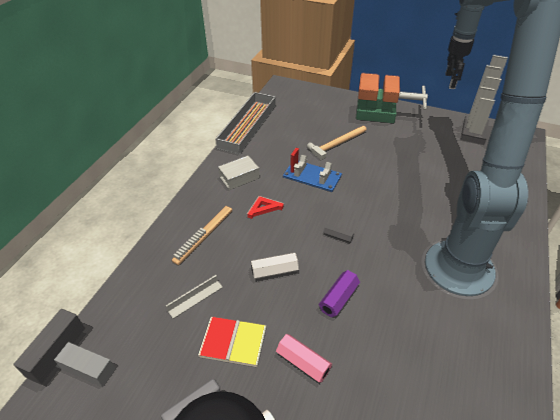

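View pics/wrist0.png

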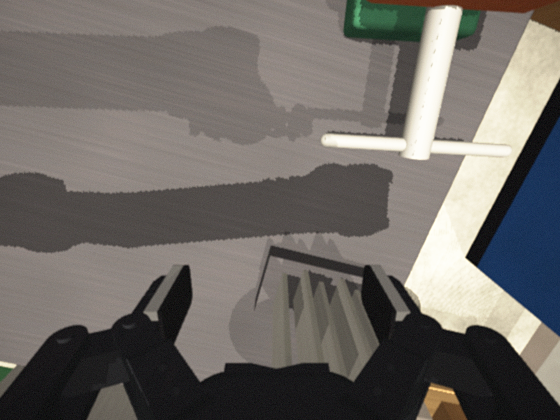

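The top view shows the silver coupling at about (198,236), the blue cradle at (361,225) with its red stop at (366,195), and the pink and purple decoys at the lower left. I'll zoom in next.

```bash
cat > h.py <<'E'
from rig import *
import numpy as np, cv2
def ray(c,u,v,z):
    d=np.array([(u-c["cx"])/c["fx"],(v-c["cy"])/c["fy"],1.]);R=np.array(c["R"]);t=np.array(c["t"])
    o=-R.T@t; w=R.T@d; return o+w*(z-o[2])/w[2]
def proj(c,X):
    p=np.array(c["R"])@np.array(X)+np.array(c["t"]); return np.array([c["fx"]*p[0]/p[2]+c["cx"],c["fy"]*p[1]/p[2]+c["cy"]])
def crop(c,x0,y0,x1,y1,k,fn):
    cv2.imwrite("pics/"+fn,cv2.resize(np.ascontiguousarray(c["image"][y0:y1,x0:x1,::-1]),None,fx=k,fy=k,interpolation=cv2.INTER_CUBIC))
E
python3 - <<'E'
from h import *
a=cv2.imread("pics/top0.png");b=cv2.imread("pics/side0.png")
f=lambda im,x0,y0,x1,y1:cv2.resize(im[y0:y1,x0:x1],(400,300),interpolation=cv2.INTER_CUBIC)
o=np.vstack([np.hstack([f(a,158,200,238,260),f(a,320,180,400,240)]),np.hstack([f(b,235,235,315,295),f(b,275,140,355,200)])])
cv2.imwrite("pics/z0.png",o)
E
```

```text
(no output)
```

View pics/z0.png

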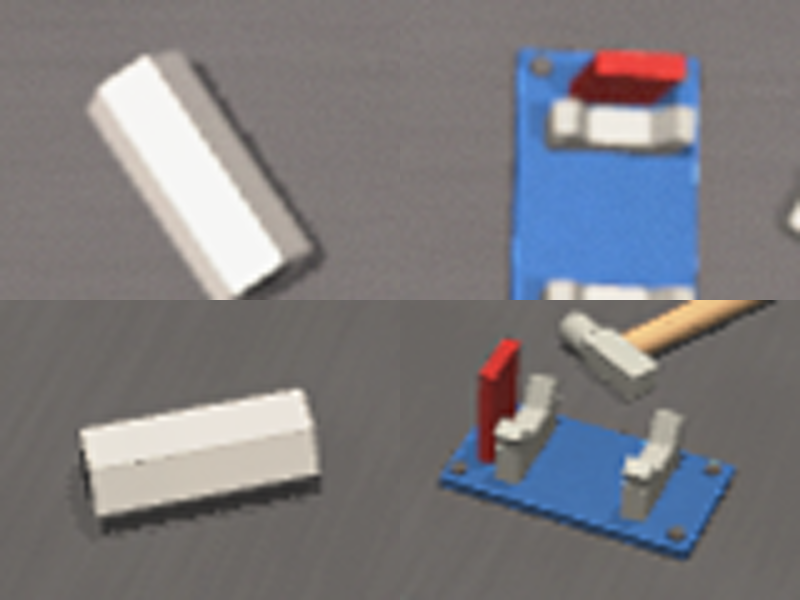

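```bash
python3 - <<'E'
from h import *
import rig; print([x for x in dir(rig) if x[0]!='_'])
try: print(tip_reach)
except Exception as e: print(e)
c=camera("top"); s=camera("side")
print("sidecam",-np.array(s["R"]).T@s["t"], "topcam",-np.array(c["R"]).T@c["t"])
im=c["image"]; hsv=cv2.cvtColor(im,cv2.COLOR_RGB2HSV)
m=((hsv[...,2]>185)&(hsv[...,1]<40)).astype(np.uint8)
n,l,st,ce=cv2.connectedComponentsWithStats(m)
for i in range(1,n):
    if st[i,4]>60 and 100<ce[i][0]<450 and ce[i][1]>100:
        pts=np.argwhere(l==i)[:,::-1].astype(np.float32); r=cv2.minAreaRect(pts); print(ce[i],st[i],r)
        bx=cv2.boxPoints(r); w=np.array([ray(c,*p,0.05)[:2] for p in bx]); print(w.round(4),w.mean(0))
b=((hsv[...,0]>100)&(hsv[...,0]<125)&(hsv[...,1]>120)).astype(np.uint8)[150:300,300:420]
n,l,st,ce=cv2.connectedComponentsWithStats(b); i=1+np.argmax(st[1:,4])
pts=np.argwhere(l==i)[:,::-1].astype(np.float32)+[300,150]; r=cv2.minAreaRect(pts.astype(np.float32)); print("blue",r)
w=np.array([ray(c,*p,0.01) for p in cv2.boxPoints(r)]);print(w.round(4),w.mean(0))
E
```

```text
['IKError', 'camera', 'finish_job', 'sense', 'tip_reach']
0.008
sidecam [0.19158559 0.93826997 1.06973673] topcam [0.38176243 0.00271149 1.09474583]
[322.78951549 134.5146942 ] [ 297  111   52   48 1259] ((322.689208984375, 134.3648681640625), (44.627525329589844, 28.74689292907715), 36.02737808227539)
[[ 0.7821 -0.049 ]
 [ 0.8497 -0.0961]
 [ 0.7743 -0.1937]
 [ 0.7082 -0.1461]] [ 0.7785938  -0.12119932]
[139.06754772 175.40675477] [113 155  53  40 681] ((137.93553161621094, 174.76791381835938), (60.14453887939453, 12.074328422546387), 29.47589111328125)
[[0.6888 0.452 ]
 [0.718  0.4383]
 [0.637  0.2946]
 [0.6084 0.3088]] [0.66303198 0.37343798]
[408.45255474 213.81386861] [398 199  21  30 274] ((409.0336608886719, 213.22801208496094), (9.501567840576172, 30.88009262084961), 30.25643539428711)
[[ 0.5312 -0.3134]
 [ 0.603  -0.3585]
 [ 0.5901 -0.3797]
 [ 0.5185 -0.3344]] [ 0.56069094 -0.34647837]
[363.68131868 204.91208791] [357 202  14   7  91] ((363.5, 205.0), (6.0, 13.0), 90.0)
[[ 0.5904 -0.2093]
 [ 0.5905 -0.2439]
 [ 0.5743 -0.2433]
 [ 0.5742 -0.2088]] [ 0.58234638 -0.22628686]
[194
[... 163 characters left out ...]

 [0.5676 0.2382]
 [0.4594 0.163 ]
 [0.4361 0.1973]] [0.50164009 0.21780759]
[104.56666667 231.01111111] [ 84 227  42   9  90] ((104.50713348388672, 231.03709411621094), (2.0773212909698486, 41.773040771484375), 79.11447143554688)
[[0.5042 0.503 ]
 [0.525  0.3988]
 [0.5197 0.3974]
 [0.4989 0.5016]] [0.51194967 0.45019114]
[362.93478261 240.54347826] [357 237  14   8  92] ((363.5, 240.5), (13.0, 7.0), 0.0)
[[ 0.4788 -0.2057]
 [ 0.4972 -0.2063]
 [ 0.4972 -0.2404]
 [ 0.4789 -0.2397]] [ 0.48801613 -0.22305693]
blue ((360.0, 224.5), (69.0, 36.0), 90.0)
[[ 0.6321 -0.1768  0.01  ]
 [ 0.6324 -0.2768  0.01  ]
 [ 0.4422 -0.2691  0.01  ]
 [ 0.4422 -0.172   0.01  ]] [ 0.53722332 -0.22369561  0.01      ]
```

```bash
python3 - <<'E'
from h import *
c=camera("top"); s=camera("side")
g=cv2.cvtColor(c["image"],cv2.COLOR_RGB2GRAY)
print(g[234:237,180:216])
m=((g>225)).astype(np.uint8); m[:, :170]=0;m[:,220:]=0;m[:205]=0;m[265:]=0
pts=np.argwhere(m)[:,::-1].astype(np.float32); 
w=np.array([ray(c,*p,0.05)[:2] for p in pts]); r=cv2.minAreaRect((w*1000).astype(np.float32)); print(r, len(pts))
mu,ev=cv2.PCACompute(w.astype(np.float32),None); print(mu,ev,np.arctan2(ev[0,1],ev[0,0]))
cen=np.array(mu[0],float); a=ev[0].astype(float)
if a[0]<0:a=-a
n=np.array([-a[1],a[0]])
# annotate side with predicted edges
im=s["image"][:,:,::-1].copy(); im=cv2.resize(im[230:300,230:320],None,fx=8,fy=8,interpolation=cv2.INTER_CUBIC)
cols=[(0,0,255),(0,255,0),(255,0,0),(0,255,255)]
for k,(o,z) in enumerate([(14.5,.05),(29,.025),(14.5,0.),(-14.5,.05)]):
    p=[proj(s,[*(cen+n*o/1000+a*q),z]) for q in(-.065,.065)]
    p=[(int((x-229.5)*8),int((y-229.5)*8)) for x,y in p]; cv2.line(im,*p,cols[k],1)
cv2.imwrite("pics/s1.png",im)
E
```

```text
[[123 121 134 164 191 204 203 205 231 246 247 246 246 246 246 246 246 246
  246 246 247 247 237 201 168 169 170 173 171 156 112  76  99 120 122 123]
 [125 122 122 137 173 204 203 204 215 236 246 246 246 246 246 246 246 246
  246 246 246 247 247 233 180 169 169 170 171 166 141  93  89 109 124 125]
 [122 124 119 125 153 191 201 204 203 218 240 247 246 246 246 246 246 246
  246 246 246 246 247 245 206 171 169 170 171 171 162 132  86  86 110 123]]
((503.25634765625, 214.7325439453125), (129.44398498535156, 30.649126052856445), 34.79460525512695) 593
[[0.50283605 0.21424693]] [[ 0.8212744  0.5705335]
 [-0.5705335  0.8212744]] 0.60715526
```

View pics/s1.png

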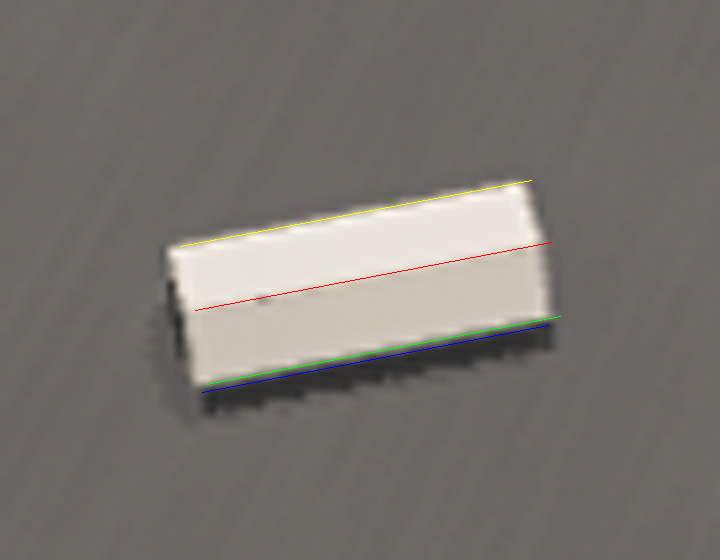

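```bash
python3 - <<'E'
from h import *
s=camera("side")
im=s["image"].astype(int)
for x in (262,270,280,290): print(x,[tuple(im[y,x]) for y in range(268,282)])
E
```

```text
262 [(np.int64(201), np.int64(192), np.int64(180)), (np.int64(202), np.int64(193), np.int64(181)), (np.int64(202), np.int64(193), np.int64(181)), (np.int64(202), np.int64(194), np.int64(181)), (np.int64(202), np.int64(193), np.int64(181)), (np.int64(202), np.int64(193), np.int64(181)), (np.int64(203), np.int64(194), np.int64(182)), (np.int64(201), np.int64(193), np.int64(180)), (np.int64(154), np.int64(148), np.int64(139)), (np.int64(70), np.int64(68), np.int64(65)), (np.int64(50), np.int64(49), np.int64(47)), (np.int64(51), np.int64(50), np.int64(48)), (np.int64(57), np.int64(55), np.int64(54)), (np.int64(98), np.int64(95), np.int64(93))]
270 [(np.int64(203), np.int64(194), np.int64(181)), (np.int64(203), np.int64(195), np.int64(181)), (np.int64(203), np.int64(194), np.int64(181)), (np.int64(204), np.int64(195), np.int64(182)), (np.int64(204), np.int64(195), np.int64(182)), (np.int64(206), np.int64(197), np.int64(184)), (np.int64(204), np.int64(195), np.int64(181)), (np.int64(97), np.int64(94), np.int64(88)), (np.int64(53), np.int64(51), np.int64(50)), (np.int64(52), np.int64(50), n
[... 789 characters left out ...]
02)), (np.int64(107), np.int64(104), np.int64(101))]
290 [(np.int64(205), np.int64(197), np.int64(184)), (np.int64(207), np.int64(198), np.int64(186)), (np.int64(204), np.int64(196), np.int64(184)), (np.int64(128), np.int64(124), np.int64(116)), (np.int64(61), np.int64(60), np.int64(58)), (np.int64(50), np.int64(48), np.int64(48)), (np.int64(58), np.int64(56), np.int64(55)), (np.int64(98), np.int64(93), np.int64(92)), (np.int64(105), np.int64(101), np.int64(98)), (np.int64(107), np.int64(104), np.int64(101)), (np.int64(107), np.int64(103), np.int64(100)), (np.int64(105), np.int64(102), np.int64(99)), (np.int64(106), np.int64(102), np.int64(99)), (np.int64(106), np.int64(103), np.int64(100))]
```

```bash
cat >> h.py <<'E'
from scipy.spatial.transform import Rotation as Ro
def plan(targets,grip):
    """targets: list of (x,y,z,yawY(world angle of tool y, rad),nrows). prints rows"""
    s=sense(); p=np.array(s["tool_pos"]); q=s["tool_rot"]; M=Ro.from_quat([q[1],q[2],q[3],q[0]]).as_matrix()
    th=np.arctan2(M[1,1],M[0,1]); rows=[]
    for x,y,z,th1,n in targets:
        T=np.array([x,y,z]); 
        for k in range(n):
            d=(T-p)/(n-k); dt=(th1-th)/(n-k)
            ty=np.array([np.cos(th),np.sin(th)]); tx=np.array([-ty[1],ty[0]])
            r=[round(100*d[:2]@tx,1),round(100*d[:2]@ty,1),round(-100*d[2],1),round(-dt,2),grip]
            rows.append(r); p=p+np.array([*(r[0]*tx+r[1]*ty),-r[2]])/100; th-=r[3]
    for i in range(0,len(rows),5): print([[float(v) for v in r] for r in rows[i:i+5]])
    print("end",p,th)
E
python3 - <<'E'
from h import *
yw=np.arctan2(-.8213,.5705); n=np.array([-.5705,.8213]); c=np.array([.503,.2145])
L=c-n*.12; print(L,yw)
plan([(0.42,-0.28,.235,yw,10),(*L,0.15,yw,10)],8.5)
w=camera("wrist"); print(-np.array(w["R"]).T@w["t"])
E
```

```text
[0.57146  0.115944] -0.9636831759172791
[[3.3, -2.7, 0.0, -0.03, 8.5], [3.4, -2.6, 0.0, -0.04, 8.5], [3.5, -2.5, 0.1, -0.03, 8.5], [3.6, -2.4, 0.0, -0.04, 8.5], [3.7, -2.2, 0.1, -0.03, 8.5]]
[[3.8, -2.1, 0.0, -0.04, 8.5], [3.8, -2.0, 0.1, -0.03, 8.5], [3.9, -1.8, 0.0, -0.04, 8.5], [4.0, -1.7, 0.1, -0.03, 8.5], [4.0, -1.6, 0.0, -0.04, 8.5]]
[[3.5, -2.4, 0.9, 0.0, 8.5], [3.5, -2.4, 0.8, 0.0, 8.5], [3.5, -2.4, 0.9, 0.0, 8.5], [3.5, -2.4, 0.8, 0.0, 8.5], [3.5, -2.4, 0.9, 0.0, 8.5]]
[[3.5, -2.4, 0.8, 0.0, 8.5], [3.5, -2.3, 0.9, 0.0, 8.5], [3.5, -2.4, 0.8, 0.0, 8.5], [3.6, -2.3, 0.9, 0.0, 8.5], [3.5, -2.4, 0.8, 0.0, 8.5]]
end [0.57126671 0.11612434 0.15006073] -0.9620049353610265
[ 0.24821803 -0.60602526  0.37387427]
```

Emit:
arm_command([
  [[3.3,-2.7,0.0,-0.03,8.5],[3.4,-2.6,0.0,-0.04,8.5],[3.5,-2.5,0.1,-0.03,8.5],[3.6,-2.4,0.0,-0.04,8.5],[3.7,-2.2,0.1,-0.03,8.5]],
], newtons=40)

```text
t: 0.95
tool_pos: [0.2933, -0.4532, 0.2377]
tool_rot: [0.0, 0.977, 0.213, 0.0]
wrist_force: [1.7, -0.7, -0.6]
finger_gap: 0.0852
```

Emit:
arm_command([
  [[3.8,-2.1,0.0,-0.04,8.5],[3.8,-2.0,0.1,-0.03,8.5],[3.9,-1.8,0.0,-0.04,8.5],[4.0,-1.7,0.1,-0.03,8.5],[4.0,-1.6,0.0,-0.04,8.5]],
])

```text
t: 1.45
tool_pos: [0.4203, -0.2785, 0.2356]
tool_rot: [0.0, 0.954, 0.3, 0.0]
wrist_force: [0.8, -0.3, 0.1]
finger_gap: 0.085
```

Emit:
arm_command([
  [[3.5,-2.4,0.9,0.0,8.5],[3.5,-2.4,0.8,0.0,8.5],[3.5,-2.4,0.9,0.0,8.5],[3.5,-2.4,0.8,0.0,8.5],[3.5,-2.4,0.9,0.0,8.5]],
])

```text
t: 1.95
tool_pos: [0.495, -0.08, 0.1925]
tool_rot: [0.0, 0.954, 0.3, 0.001]
wrist_force: [0.8, -0.7, -0.8]
finger_gap: 0.0849
```

Emit:
arm_command([
  [[3.5,-2.4,0.8,0.0,8.5],[3.5,-2.3,0.9,0.0,8.5],[3.5,-2.4,0.8,0.0,8.5],[3.6,-2.3,0.9,0.0,8.5],[3.5,-2.4,0.8,0.0,8.5]],
])

```text
t: 2.45
tool_pos: [0.5721, 0.1172, 0.1501]
tool_rot: [0.0, 0.954, 0.299, 0.0]
wrist_force: [0.2, -0.4, -0.3]
finger_gap: 0.0853
```

```bash
python3 - <<'E'
from h import *
w=camera("wrist"); cv2.imwrite("pics/w1.png",w["image"][:,:,::-1]); s=sense(); print(s["t"],s["tool_pos"],s["joint_pos"])
E
```

```text
2.5 [0.57257133 0.12781602 0.14964312] [ 0.150907    0.41210675 -0.52858673  1.81324499  0.23713239  0.97519505
 -1.42692823]
```

View pics/w1.png

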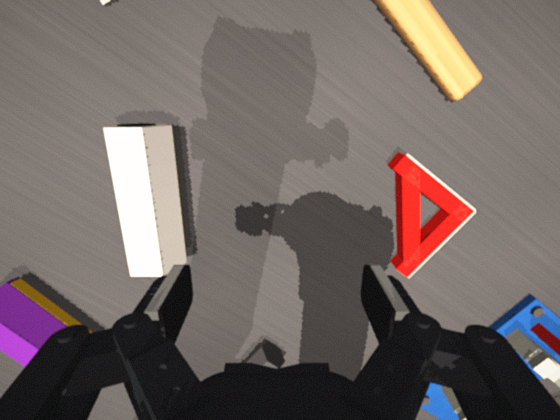

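The wrist view shows the coupling at (145,200), but the angle is too steep to see its lower flat. I'll go lower to find out which side is yellow.

Emit:
arm_command([
  [[0,1.5,4,0,8.5],[0,1.5,4,0,8.5],[0,0,2,0,8.5],[0,0,0,0,8.5]],
])

```text
t: 2.9
tool_pos: [0.5853, 0.0895, 0.0465]
tool_rot: [-0.0, 0.954, 0.299, -0.004]
wrist_force: [-1.4, 0.4, -0.4]
finger_gap: 0.0852
```

```bash
python3 - <<'E'
from h import *
w=camera("wrist"); cv2.imwrite("pics/w2.png",w["image"][:,:,::-1]); s=sense(); print(s["t"],s["tool_pos"],s["tool_rot"])
E
```

```text
2.95 [0.58698554 0.09074702 0.04878087] [-3.79960429e-04  9.54110460e-01  2.99448809e-01 -1.86994037e-03]
```

View pics/w2.png

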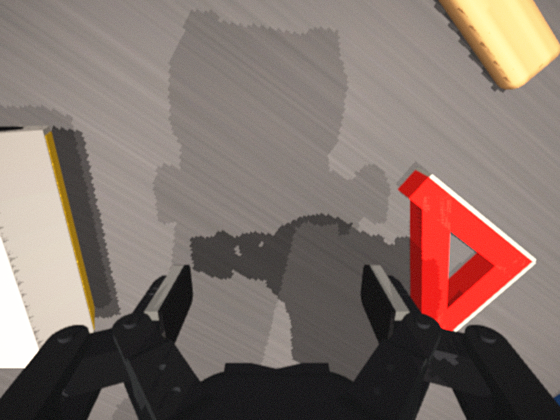

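The yellow strip runs from (48,130) to (93,330), on the coupling's +x/−y side. So it rolls toward n = (−0.57, 0.82), with the pad on the yellow side pushing in and up.

```bash
python3 - <<'E'
from h import *
yw=np.arctan2(-.8213,.5705); n=np.array([-.5705,.8213]); c=np.array([.503,.2145])
T=c+n*.002
plan([(.587,.091,.13,-.962,2),(*T,0.13,-.962,5),(*T,0.04,-.962,3),(*T,0.013,-.962,2)],8.5)
E
```

```text
[[0.0, -0.0, -4.1, -0.0, 8.5], [0.0, -0.0, -4.0, -0.0, 8.5], [0.0, -3.0, -0.0, -0.0, 8.5], [0.0, -3.0, -0.0, -0.0, 8.5], [0.1, -3.1, -0.0, -0.0, 8.5]]
[[0.0, -3.0, -0.0, -0.0, 8.5], [0.1, -3.1, -0.0, -0.0, 8.5], [-0.0, 0.0, 3.0, -0.0, 8.5], [-0.0, 0.0, 3.0, -0.0, 8.5], [-0.0, 0.0, 3.0, -0.0, 8.5]]
[[-0.0, 0.0, 1.3, -0.0, 8.5], [-0.0, 0.0, 1.4, -0.0, 8.5]]
end [0.50177193 0.21663047 0.01278087] -0.9625684635906558
```

Emit:
arm_command([
  [[0,0,-4.1,0,8.5],[0,0,-4.0,0,8.5],[0,-3.0,0,0,8.5],[0,-3.0,0,0,8.5],[0.1,-3.1,0,0,8.5]],
])

```text
t: 3.45
tool_pos: [0.5383, 0.1682, 0.1347]
tool_rot: [0.0, 0.954, 0.3, 0.003]
wrist_force: [0.0, 1.3, 0.1]
finger_gap: 0.0849
```

Emit:
arm_command([
  [[0,-3.0,0,0,8.5],[0.1,-3.1,0,0,8.5],[0,0,0,0,8.5],[0,0,0,0,8.5]],
])

```text
t: 3.85
tool_pos: [0.5036, 0.219, 0.1335]
tool_rot: [0.0, 0.953, 0.301, 0.002]
wrist_force: [-0.2, -0.9, 0.8]
finger_gap: 0.0854
```

```bash
python3 - <<'E'
from h import *
w=camera("wrist"); cv2.imwrite("pics/w3.png",w["image"][:,:,::-1]); s=sense(); print(s["t"],s["tool_pos"],s["tool_rot"])
E
```

```text
3.9 [0.50430631 0.21742914 0.13306542] [3.73412715e-04 9.53930142e-01 3.00023897e-01 1.67495263e-03]
```

View pics/w3.png

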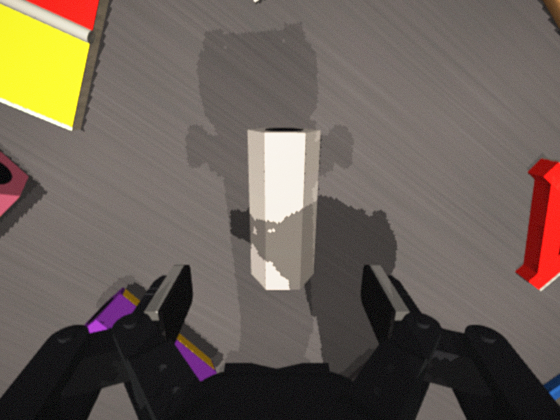

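Emit:
arm_command([
  [[0,0,4,0,8.5],[0,0,4,0,8.5],[0,0,3,0,8.5],[0,0,0.6,0,7.5],[0,0,0,0,7.5]],
])

```text
t: 4.4
tool_pos: [0.5034, 0.2158, 0.0148]
tool_rot: [0.0, 0.954, 0.299, -0.001]
wrist_force: [-0.3, -0.3, 0.1]
finger_gap: 0.0749
```

Emit:
arm_command([
  [[0,0,0.3,0,7.5],[0,0,0.2,0,7.5],[0,0,0,0,7.5]],
])

```text
t: 4.7
tool_pos: [0.5042, 0.2176, 0.0115]
tool_rot: [-0.0, 0.954, 0.3, 0.001]
wrist_force: [-0.5, 0.2, 0.1]
finger_gap: 0.0752
```

```bash
python3 - <<'E'
from h import *
s=sense(); print(s["t"],s["tool_pos"],s["tool_rot"],s["wrist_force"])
w=camera("side"); 
c=np.array([.503,.2145,.025]); u,v=proj(w,c).astype(int); print(u,v)
crop(w,u-50,v-40,u+50,v+35,8,"s2.png")
E
```

```text
4.7 [0.50420976 0.21759481 0.01152323] [-9.97678014e-06  9.54050356e-01  2.99643857e-01  1.21557435e-03] [-0.47633805  0.20714868  0.05497445]
275 265
```

View pics/s2.png

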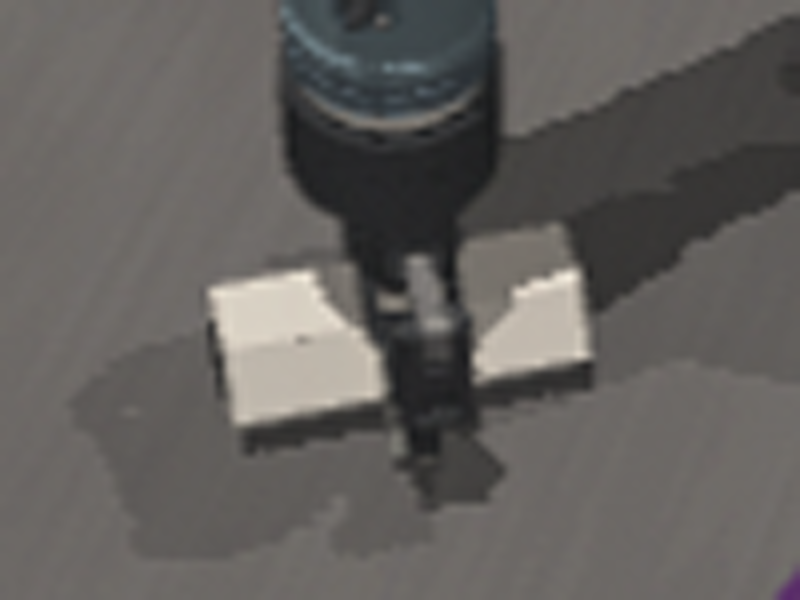

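Emit:
arm_command([
  [[0,0,0.3,0,7.5],[0,-0.3,0.2,0,7.5],[0,-0.2,0,0,7.5],[0,0,0,0,7.5]],
])

```text
t: 5.15
tool_pos: [0.5003, 0.2208, 0.0051]
tool_rot: [0.0, 0.954, 0.3, -0.0]
wrist_force: [0.8, -1.1, -0.7]
finger_gap: 0.0749
```

Emit:
arm_command([
  [[0,-0.2,0,0,7.5],[0,0,0,0,7.5]],
])

```text
t: 5.35
tool_pos: [0.4998, 0.2219, 0.0054]
tool_rot: [0.001, 0.954, 0.299, 0.0]
wrist_force: [2.7, -3.3, 0.5]
finger_gap: 0.0747
```

Emit:
arm_command([
  [[0,-0.2,-0.3,0,7.5],[0,-0.25,-0.35,0,7.5],[0,-0.3,-0.35,0,7.5],[0,0,0,0,7.5]],
])

```text
t: 5.75
tool_pos: [0.4944, 0.231, 0.0162]
tool_rot: [-0.001, 0.954, 0.3, 0.001]
wrist_force: [0.6, -2.0, 1.6]
finger_gap: 0.075
```

```bash
cat > look.py <<'E'
from h import *
import sys
s=sense(); print(s["t"],s["tool_pos"],s["wrist_force"],s["finger_gap"])
tag=sys.argv[1]; cx=[float(v) for v in sys.argv[2].split(",")]
ims=[]
for nm in sys.argv[3].split(","):
    w=camera(nm); u,v=proj(w,cx).astype(int)
    if nm=="wrist": ims.append(cv2.resize(w["image"][:,:,::-1],(400,300)));continue
    u=min(max(u,40),520);v=min(max(v,30),390)
    ims.append(cv2.resize(np.ascontiguousarray(w["image"][v-30:v+30,u-40:u+40,::-1]),(400,300),interpolation=cv2.INTER_CUBIC))
cv2.imwrite(f"pics/{tag}.png",np.hstack(ims))
E
python3 look.py r1 .503,.2145,.025 side,wrist
```

```text
5.75 [0.49444578 0.23095384 0.01616757] [ 0.56013468 -2.02355318  1.5693116 ] 0.07499407266281152
```

View pics/r1.png

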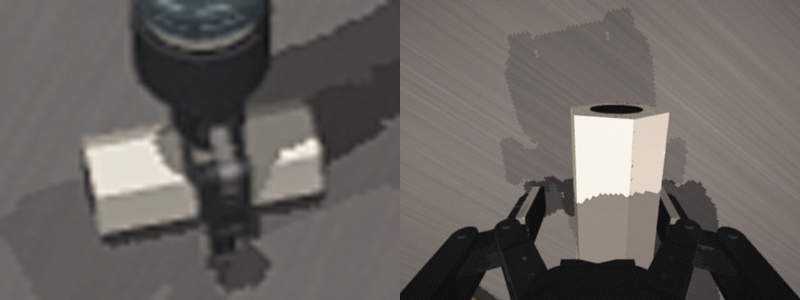

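The right-hand flat looks wider in the wrist view, so the coupling is tilting. I'll keep following the arc.

Emit:
arm_command([
  [[0,-0.3,-0.3,0,7.5],[0,-0.35,-0.3,0,7.5],[0,0,0,0,7.5]],
])

```text
t: 6.15
tool_pos: [0.49, 0.2364, 0.0216]
tool_rot: [-0.001, 0.954, 0.301, -0.0]
wrist_force: [-0.9, -0.4, -0.1]
finger_gap: 0.0753
```

```bash
python3 look.py r2 .503,.2145,.025 side,wrist
```

```text
6.15 [0.48996878 0.23643376 0.02155485] [-0.87667403 -0.37396559 -0.13626581] 0.07528019099237951
```

View pics/r2.png

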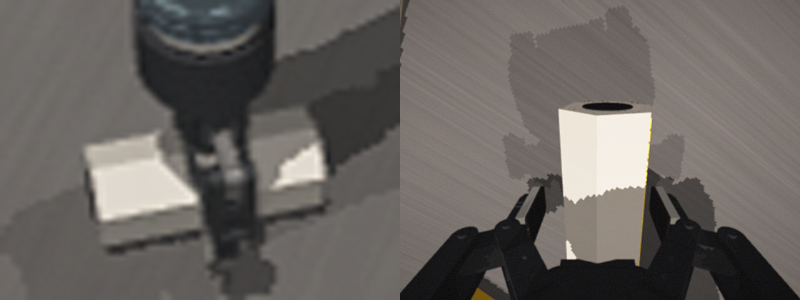

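```bash
python3 - <<'E'
from h import *
w=camera("wrist"); crop(w,180,120,400,380,2.2,"r2w.png")
t=camera("top"); u,v=proj(t,[.49,.23,.03]).astype(int); crop(t,u-50,v-37,u+50,v+38,8,"r2t.png")
print(sense()["wrist_force"])
E
```

```text
[ 0.21668364  0.14299933 -0.25276161]
```

View pics/r2w.png

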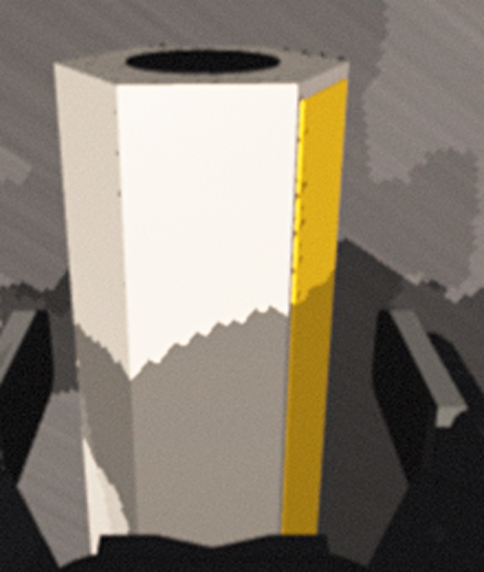

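View pics/r2t.png

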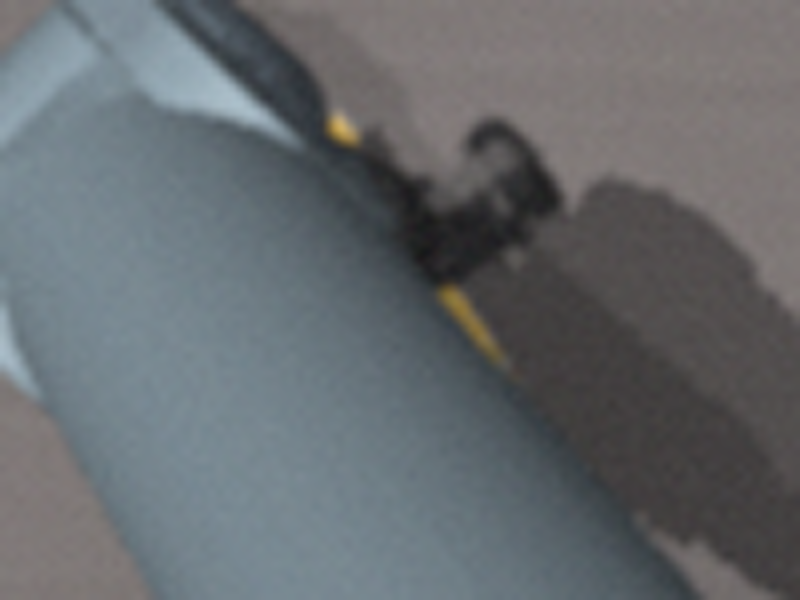

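The coupling has landed on its next flat, with yellow now at upper right and the pads clear. I'll let it settle, then lower the tool for the second roll.

Emit:
arm_command([
  [[0,0,0,0,8.3],[0,0,0,0,8.3],[0,0,0.5,0,8.3],[0,0,0.5,0,8.3],[0,0,0.5,0,8.3]],
])

```text
t: 6.85
tool_pos: [0.4909, 0.2343, 0.0057]
tool_rot: [0.0, 0.954, 0.3, -0.0]
wrist_force: [-0.4, 0.7, 0.7]
finger_gap: 0.0832
```

Emit:
arm_command([
  [[0,0,0.1,0,7.5],[0,0,0,0,7.5],[0,0,0,0,7.5]],
])

```text
t: 7.15
tool_pos: [0.4911, 0.2346, 0.0053]
tool_rot: [-0.0, 0.954, 0.3, 0.0]
wrist_force: [0.1, 0.1, -0.2]
finger_gap: 0.0751
```

```bash
python3 look.py r3 .485,.235,.025 side,wrist
```

```text
7.15 [0.49113943 0.23456049 0.00526444] [ 0.05083926  0.14820994 -0.16497973] 0.07509944807137622
```

View pics/r3.png

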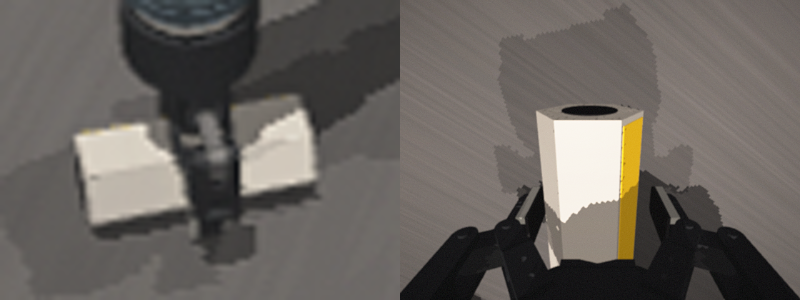

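Emit:
arm_command([
  [[0,-0.4,0,0,7.5],[0,-0.4,0,0,7.5],[0,0,0,0,7.5]],
])

```text
t: 7.55
tool_pos: [0.4859, 0.2422, 0.0055]
tool_rot: [-0.0, 0.954, 0.301, 0.0]
wrist_force: [-0.0, 0.4, 0.7]
finger_gap: 0.075
```

Emit:
arm_command([
  [[0,-0.3,0,0,7.5],[0,0,0,0,7.5]],
])

```text
t: 7.75
tool_pos: [0.4845, 0.2441, 0.0053]
tool_rot: [-0.0, 0.954, 0.3, -0.0]
wrist_force: [-1.3, 0.0, -0.5]
finger_gap: 0.075
```

Emit:
arm_command([
  [[0,-0.2,0,0,7.5],[0,0,0,0,7.5]],
])

```text
t: 7.95
tool_pos: [0.4837, 0.2451, 0.0053]
tool_rot: [0.0, 0.954, 0.3, -0.0]
wrist_force: [0.5, 0.2, -0.3]
finger_gap: 0.0746
```

Emit:
arm_command([
  [[0,-0.2,0,0,7.5],[0,0,0,0,7.5]],
])

```text
t: 8.15
tool_pos: [0.4835, 0.2455, 0.0054]
tool_rot: [0.001, 0.954, 0.299, 0.0]
wrist_force: [1.6, -2.7, 0.4]
finger_gap: 0.0753
```

Contact is at about 3 N, so I'll use the same arc as before.

Emit:
arm_command([
  [[0,-0.2,-0.3,0,7.5],[0,-0.25,-0.35,0,7.5],[0,-0.3,-0.35,0,7.5],[0,0,0,0,7.5]],
])

```text
t: 8.55
tool_pos: [0.478, 0.2543, 0.0162]
tool_rot: [-0.001, 0.954, 0.3, 0.001]
wrist_force: [0.7, -1.4, 1.2]
finger_gap: 0.0751
```

Emit:
arm_command([
  [[0,-0.3,-0.3,0,7.5],[0,-0.35,-0.3,0,7.5],[0,0,0,0,7.5],[0,0,0,0,7.5],[0,0,0,0,7.5]],
])

```text
t: 9.05
tool_pos: [0.474, 0.2585, 0.021]
tool_rot: [-0.0, 0.954, 0.3, -0.0]
wrist_force: [0.4, -0.0, -0.4]
finger_gap: 0.0751
```

```bash
python3 look.py r4 .47,.26,.025 side,wrist
```

```text
9.05 [0.47395639 0.25849113 0.0210213 ] [ 0.40508178 -0.04643996 -0.35429851] 0.07507585205028233
```

View pics/r4.png

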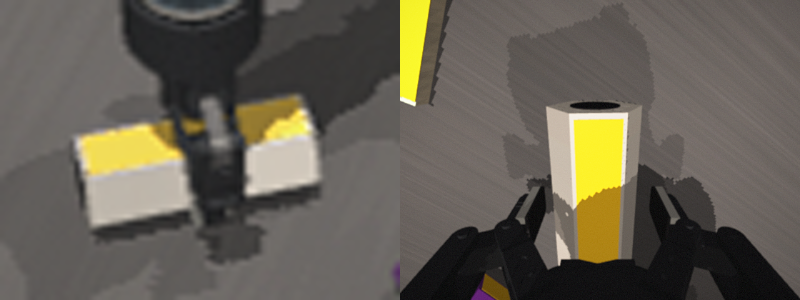

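Yellow is now on top. I'll retract and measure its position with the wrist camera.

Emit:
arm_command([
  [[0,0,0,0,8.5],[0,0,0,0,8.5],[0,0,-4,0,8.5],[0,0,-4,0,8.5],[0,0,-4,0,8.5]],
])

```text
t: 9.65
tool_pos: [0.474, 0.258, 0.1422]
tool_rot: [-0.0, 0.954, 0.3, -0.001]
wrist_force: [0.7, -0.7, 0.4]
finger_gap: 0.085
```

Emit:
arm_command([
  [[0,0,0,0,8.5],[0,0,0,0,8.5],[0,0,0,0,8.5]],
])

```text
t: 9.95
tool_pos: [0.4737, 0.2575, 0.1402]
tool_rot: [0.0, 0.954, 0.3, -0.001]
wrist_force: [-0.3, -0.1, -1.1]
finger_gap: 0.0848
```

```bash
cat > yel.py <<'E'
from h import *
for nm in ("wrist","side","top"):
    c=camera(nm); hsv=cv2.cvtColor(c["image"],cv2.COLOR_RGB2HSV)
    m=((hsv[...,0]>20)&(hsv[...,0]<33)&(hsv[...,1]>150)&(hsv[...,2]>100)).astype(np.uint8)
    n,l,st,ce=cv2.connectedComponentsWithStats(m)
    for i in range(1,n):
        if st[i,4]<60: continue
        pts=np.argwhere(l==i)[:,::-1]
        w=np.array([ray(c,*p,0.05)[:2] for p in pts]); r=cv2.minAreaRect((w*1000).astype(np.float32))
        if np.hypot(r[0][0]-470,r[0][1]-262)<80: print(nm,st[i],r)
    cv2.imwrite(f"pics/y_{nm}.png",c["image"][:,:,::-1])
s=sense();print(s["t"],s["tool_pos"],s["tool_rot"])
E
python3 yel.py
```

```text
wrist [ 254  132   34  147 4471] ((472.41162109375, 262.4692687988281), (123.60017395019531, 24.655094146728516), 34.62730026245117)
side [257 270  44  14 286] ((472.254150390625, 263.646728515625), (120.91374206542969, 22.338233947753906), 35.082069396972656)
top [175 247  17  16 132] ((446.99432373046875, 246.08480834960938), (50.25162887573242, 20.98246955871582), 35.24052810668945)
10.1 [0.47338791 0.25751121 0.13961462] [ 1.87976578e-04  9.54013772e-01  2.99758156e-01 -1.65379865e-03]
```

View pics/y_wrist.png

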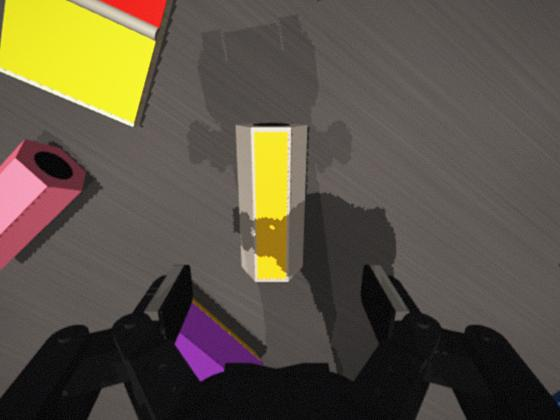

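```bash
python3 - <<'E'
from h import *
c=camera("top")
for p in [(162,299),(215,312),(210,328),(160,318)]: print(ray(c,*p,.05)[:2].round(3),ray(c,*p,.02)[:2].round(3))
plan([(.4737,.2575,.2,-.962,2),(.52,-.2235,.2,-.962,11)],8.5)
E
```

```text
[0.339 0.293] [0.338 0.301]
[0.307 0.159] [0.305 0.163]
[0.268 0.17 ] [0.265 0.175]
[0.292 0.296] [0.29  0.304]
[[0.0, 0.0, -3.0, 0.0, 8.5], [0.0, 0.0, -3.0, 0.0, 8.5], [-2.2, 3.8, -0.0, 0.0, 8.5], [-2.2, 3.8, -0.0, 0.0, 8.5], [-2.1, 3.8, -0.0, 0.0, 8.5]]
[[-2.2, 3.8, -0.0, 0.0, 8.5], [-2.1, 3.8, -0.0, 0.0, 8.5], [-2.2, 3.9, -0.0, 0.0, 8.5], [-2.1, 3.8, -0.0, 0.0, 8.5], [-2.2, 3.9, -0.0, 0.0, 8.5]]
[[-2.1, 3.8, -0.0, 0.0, 8.5], [-2.2, 3.9, -0.0, 0.0, 8.5], [-2.1, 3.8, -0.0, 0.0, 8.5]]
end [ 0.51994492 -0.22319483  0.19979919] -0.9618346202318784
```

Emit:
arm_command([
  [[0.0,0.0,-3.0,0.0,8.5],[0.0,0.0,-3.0,0.0,8.5],[-2.2,3.8,0,0.0,8.5],[-2.2,3.8,0,0.0,8.5],[-2.1,3.8,0,0.0,8.5]],
])

```text
t: 10.65
tool_pos: [0.486, 0.1264, 0.2009]
tool_rot: [-0.0, 0.954, 0.3, -0.0]
wrist_force: [1.7, -0.5, -0.1]
finger_gap: 0.0851
```

Emit:
arm_command([
  [[-2.2,3.8,0,0.0,8.5],[-2.1,3.8,0,0.0,8.5],[-2.2,3.9,0,0.0,8.5],[-2.1,3.8,0,0.0,8.5],[-2.2,3.9,0,0.0,8.5]],
])

```text
t: 11.15
tool_pos: [0.5071, -0.0931, 0.2006]
tool_rot: [-0.0, 0.954, 0.3, -0.0]
wrist_force: [0.9, -0.3, -0.1]
finger_gap: 0.0848
```

Emit:
arm_command([
  [[-2.1,3.8,0,0.0,8.5],[-2.2,3.9,0,0.0,8.5],[-2.1,3.8,0,0.0,8.5],[0,0,0,0,8.5],[0,0,0,0,8.5]],
])

```text
t: 11.65
tool_pos: [0.5201, -0.224, 0.2001]
tool_rot: [-0.001, 0.955, 0.298, -0.001]
wrist_force: [-0.2, 0.6, -0.8]
finger_gap: 0.085
```

```bash
python3 - <<'E'
from h import *
w=camera("wrist"); cv2.imwrite("pics/c1.png",w["image"][:,:,::-1]); s=sense(); print(s["t"],s["tool_pos"],s["tool_rot"]); 
import pickle; pickle.dump(w,open("c1.pkl","wb"))
E
```

```text
11.7 [ 0.52048962 -0.22192909  0.2002851 ] [-1.05249368e-03  9.54050457e-01  2.99643759e-01 -4.84533083e-04]
```

View pics/c1.png

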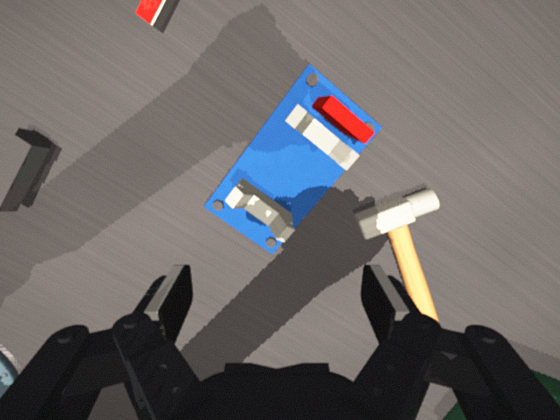

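```bash
python3 - <<'E'
from h import *
import pickle; w=pickle.load(open("c1.pkl","rb"))
hsv=cv2.cvtColor(w["image"],cv2.COLOR_RGB2HSV)
def big(m,x0=180,x1=400,y0=50,y1=270):
    k=np.zeros_like(m,np.uint8);k[y0:y1,x0:x1]=m[y0:y1,x0:x1]
    n,l,st,ce=cv2.connectedComponentsWithStats(k); i=1+np.argmax(st[1:,4]); return (l==i)
b=big((hsv[...,0]>98)&(hsv[...,0]<125)&(hsv[...,1]>110))
pts=np.argwhere(b)[:,::-1]
W=np.array([ray(w,*p,.01)[:2]*1000 for p in pts]).astype(np.float32)
r=cv2.minAreaRect(W); print("base",r); print(cv2.boxPoints(r).round(1))
hull=cv2.convexHull(W)[:,0]; print(cv2.approxPolyDP(hull,4,True)[:,0].round(1))
# red stop top at z=.09
rd=big(((hsv[...,0]<8)|(hsv[...,0]>172))&(hsv[...,1]>150)&(hsv[...,2]>200),300,385,85,150)
W2=np.array([ray(w,*p,.09)[:2]*1000 for p in np.argwhere(rd)[:,::-1]]).astype(np.float32); r=cv2.minAreaRect(W2); print("stop",r,cv2.boxPoints(r).round(1))
crop(w,190,55,400,265,2.8,"c1z.png")
E
```

```text
base ((539.52294921875, -225.65567016601562), (100.41056823730469, 189.85386657714844), 86.99819946289062)
[[ 442.1 -270.8]
 [ 631.7 -280.8]
 [ 636.9 -180.5]
 [ 447.4 -170.5]]
[[ 636.7 -182.4]
 [ 449.7 -170.7]
 [ 442.6 -268.6]
 [ 630.8 -279.8]]
stop ((610.3818359375, -229.1161346435547), (45.32612991333008, 11.885636329650879), 86.86034393310547) [[ 603.2 -251.4]
 [ 615.1 -252.1]
 [ 617.6 -206.8]
 [ 605.7 -206.2]]
```

View pics/c1z.png

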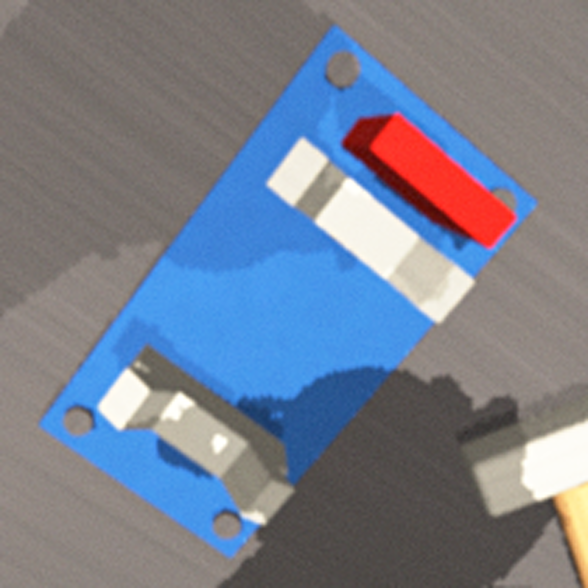

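```bash
python3 - <<'E'
from h import *
plan([(.4724,.263,.16,-.964,11)],8.5)
E
```

```text
[[2.2, -3.9, 0.4, 0.0, 8.5], [2.2, -3.9, 0.4, 0.0, 8.5], [2.2, -3.9, 0.4, 0.0, 8.5], [2.1, -3.9, 0.4, 0.0, 8.5], [2.2, -3.8, 0.3, 0.0, 8.5]]
[[2.1, -3.9, 0.4, 0.0, 8.5], [2.2, -3.8, 0.3, 0.0, 8.5], [2.1, -3.9, 0.4, 0.0, 8.5], [2.2, -3.8, 0.3, 0.0, 8.5], [2.1, -3.9, 0.4, 0.0, 8.5]]
[[2.2, -3.8, 0.3, 0.0, 8.5]]
end [0.47275711 0.2628292  0.1602851 ] -0.9621577754461188
```

Emit:
arm_command([
  [[2.2,-3.9,0.4,0.0,8.5],[2.2,-3.9,0.4,0.0,8.5],[2.2,-3.9,0.4,0.0,8.5],[2.1,-3.9,0.4,0.0,8.5],[2.2,-3.8,0.3,0.0,8.5]],
])

```text
t: 12.2
tool_pos: [0.4978, 0.003, 0.1819]
tool_rot: [-0.0, 0.953, 0.302, -0.0]
wrist_force: [0.1, 0.2, -0.8]
finger_gap: 0.0847
```

Emit:
arm_command([
  [[2.1,-3.9,0.4,0.0,8.5],[2.2,-3.8,0.3,0.0,8.5],[2.1,-3.9,0.4,0.0,8.5],[2.2,-3.8,0.3,0.0,8.5],[2.1,-3.9,0.4,0.0,8.5]],
])

```text
t: 12.7
tool_pos: [0.4748, 0.222, 0.1643]
tool_rot: [-0.0, 0.953, 0.302, 0.0]
wrist_force: [0.5, -0.5, -0.2]
finger_gap: 0.0849
```

Emit:
arm_command([
  [[2.2,-3.8,0.3,0.0,8.5],[0,0,0,0,8.5],[0,0,0,0,8.5],[0,0,0,0,8.5]],
])

```text
t: 13.1
tool_pos: [0.4722, 0.2618, 0.161]
tool_rot: [0.0, 0.954, 0.3, -0.001]
wrist_force: [-0.6, -0.7, -0.2]
finger_gap: 0.0846
```

```bash
python3 yel.py; python3 - <<'E'
from h import *
c=camera("wrist"); s=sense()
# project pads symmetric check
q=s["tool_rot"];M=Ro.from_quat([q[1],q[2],q[3],q[0]]).as_matrix()
for y in (-.0425,.0425): print(proj(c,s["tool_pos"]+M@[0,y,-.005]))
E
```

```text
wrist [ 262  132   31  136 3795] ((472.156982421875, 262.2388610839844), (123.07523345947266, 24.587482452392578), 34.723236083984375)
side [257 270  44  14 285] ((472.254150390625, 263.646728515625), (120.91374969482422, 22.338226318359375), 35.08206558227539)
top [175 248  17  15 132] ((446.3887634277344, 245.65699768066406), (48.768775939941406, 20.982467651367188), 35.24057388305664)
13.25 [0.47334498 0.2604466  0.16115784] [ 5.07349471e-04  9.54375826e-01  2.98607599e-01 -1.66097137e-04]
[192.36942987 280.50372807]
[362.02041378 280.62207938]
```

View pics/y_wrist.png

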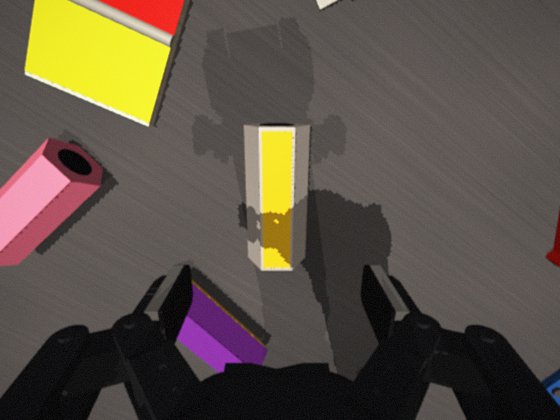

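Aligned. I'll descend and grip.

Emit:
arm_command([
  [[0,0,4,0,8.5],[0,0,4,0,8.5],[0,0,4,0,8.5],[0,0,2,0,8.0],[0,0,1.0,0,7.5]],
], newtons=50)

```text
t: 13.8
tool_pos: [0.4718, 0.2599, 0.0089]
tool_rot: [0.001, 0.954, 0.299, -0.002]
wrist_force: [0.5, 0.1, 0.3]
finger_gap: 0.075
```

Emit:
arm_command([
  [[0,0,0.2,0,6.5],[0,0,0,0,6.2],[0,0,0,0,5.0],[0,0,0,0,5.0],[0,0,0,0,5.0]],
])

```text
t: 14.3
tool_pos: [0.4742, 0.2629, 0.0111]
tool_rot: [-0.0, 0.954, 0.3, 0.001]
wrist_force: [-2.2, -0.6, 6.3]
finger_gap: 0.0558
```

```bash
python3 look.py g1 .472,.262,.025 side,wrist
```

```text
14.3 [0.47416191 0.26291357 0.01108615] [-2.1726344  -0.62766088  6.25460027] 0.055835333804704596
```

View pics/g1.png

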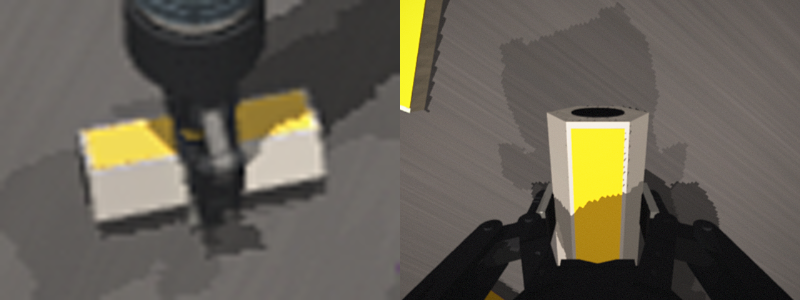

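Emit:
arm_command([
  [[0,0,-0.3,0,5.0],[0,0,-0.3,0,5.0],[0,0,-0.4,0,5.0],[0,0,0,0,5.0]],
])

```text
t: 14.8
tool_pos: [0.473, 0.2619, 0.0193]
tool_rot: [0.0, 0.954, 0.3, 0.0]
wrist_force: [0.1, -0.0, -5.8]
finger_gap: 0.0555
```

```bash
python3 - <<'E'
from h import *
s=sense();print(s["t"],s["tool_pos"],s["wrist_force"],s["torque"],s["finger_gap"])
w=camera("wrist"); crop(w,180,100,400,380,2.1,"g2w.png")
t=camera("side"); u,v=proj(t,[.472,.262,.035]).astype(int); crop(t,u-50,v-37,u+50,v+38,8,"g2s.png")
E
```

```text
14.8 [0.4729952  0.26189911 0.01933471] [ 1.36020784e-01 -2.65731983e-03 -5.77431335e+00] [ 0.07912006 -0.04886329 -0.03779916] 0.055489103419186725
```

View pics/g2w.png

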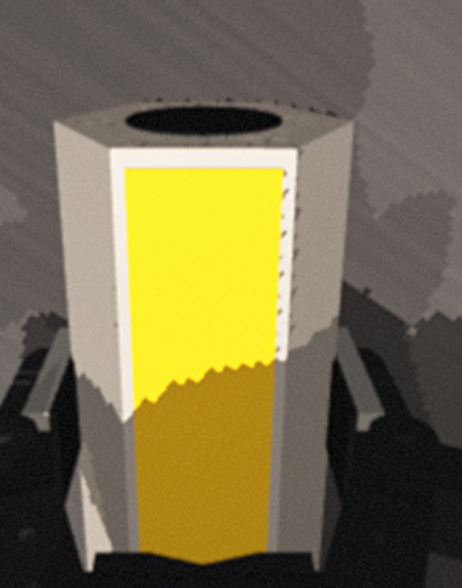

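View pics/g2s.png

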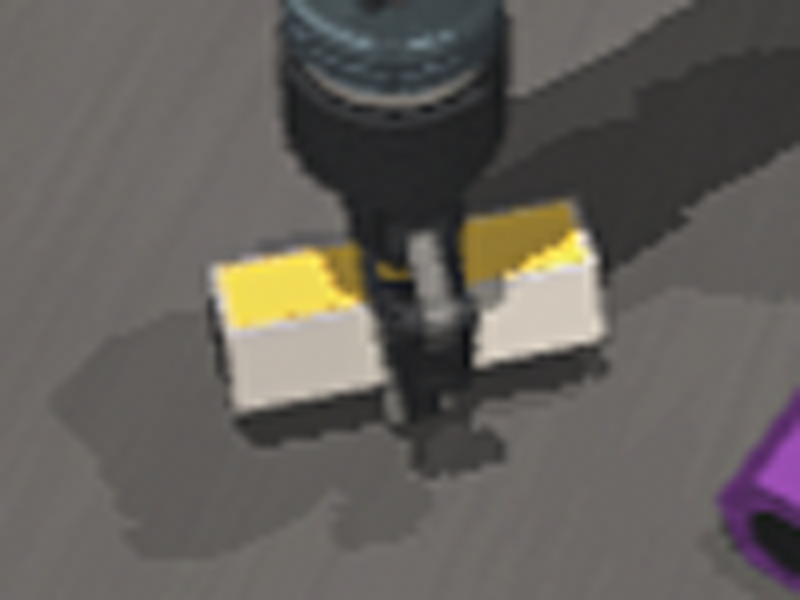

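The coupling is held level and the load is about 5–6 N. I'll carry it to the cradle and stop about 12 mm short of the stop.

```bash
python3 - <<'E'
from h import *
plan([(.473,.262,.16,-.962,4),(.5288,-.2246,.16,-1.627,16)],5.0)
E
```

```text
[[0.0, 0.0, -3.5, 0.0, 5.0], [0.0, 0.0, -3.5, 0.0, 5.0], [0.0, 0.0, -3.5, 0.0, 5.0], [0.0, 0.0, -3.6, 0.0, 5.0], [-1.5, 2.7, 0.0, 0.04, 5.0]]
[[-1.3, 2.7, 0.0, 0.04, 5.0], [-1.2, 2.8, 0.0, 0.04, 5.0], [-1.1, 2.9, 0.0, 0.04, 5.0], [-1.0, 2.9, 0.0, 0.04, 5.0], [-0.9, 2.9, 0.0, 0.04, 5.0]]
[[-0.8, 3.0, 0.0, 0.04, 5.0], [-0.7, 3.0, 0.0, 0.04, 5.0], [-0.5, 3.0, 0.0, 0.04, 5.0], [-0.4, 3.0, 0.0, 0.04, 5.0], [-0.3, 3.1, 0.0, 0.04, 5.0]]
[[-0.2, 3.0, 0.0, 0.05, 5.0], [-0.0, 3.1, 0.0, 0.04, 5.0], [0.1, 3.1, 0.0, 0.05, 5.0], [0.3, 3.0, 0.0, 0.04, 5.0], [0.4, 3.0, 0.0, 0.05, 5.0]]
end [ 0.52899199 -0.22438266  0.16008935] -1.6319918754559537
```

Emit:
arm_command([
  [[0.0,0.0,-3.5,0.0,5.0],[0.0,0.0,-3.5,0.0,5.0],[0.0,0.0,-3.5,0.0,5.0],[0.0,0.0,-3.6,0.0,5.0],[-1.5,2.7,0.0,0.04,5.0]],
])

```text
t: 15.4
tool_pos: [0.4787, 0.2405, 0.167]
tool_rot: [-0.004, 0.959, 0.284, 0.007]
wrist_force: [2.0, 1.8, -5.6]
finger_gap: 0.0558
```

Emit:
arm_command([
  [[-1.3,2.7,0.0,0.04,5.0],[-1.2,2.8,0.0,0.04,5.0],[-1.1,2.9,0.0,0.04,5.0],[-1.0,2.9,0.0,0.04,5.0],[-0.9,2.9,0.0,0.04,5.0]],
])

```text
t: 15.9
tool_pos: [0.4936, 0.0787, 0.1598]
tool_rot: [0.0, 0.983, 0.183, -0.0]
wrist_force: [0.4, -0.1, -5.2]
finger_gap: 0.0552
```

Emit:
arm_command([
  [[-0.8,3.0,0.0,0.04,5.0],[-0.7,3.0,0.0,0.04,5.0],[-0.5,3.0,0.0,0.04,5.0],[-0.4,3.0,0.0,0.04,5.0],[-0.3,3.1,0.0,0.04,5.0]],
])

```text
t: 16.4
tool_pos: [0.5108, -0.0734, 0.1597]
tool_rot: [-0.0, 0.996, 0.084, -0.001]
wrist_force: [0.2, 0.4, -5.8]
finger_gap: 0.0555
```

Emit:
arm_command([
  [[-0.2,3.0,0.0,0.05,5.0],[0,3.1,0.0,0.04,5.0],[0.1,3.1,0.0,0.05,5.0],[0.3,3.0,0.0,0.04,5.0],[0.4,3.0,0.0,0.05,5.0]],
])

```text
t: 16.9
tool_pos: [0.5289, -0.2255, 0.1597]
tool_rot: [-0.0, 0.999, -0.032, -0.0]
wrist_force: [1.0, -0.1, -4.9]
finger_gap: 0.0556
```

Emit:
arm_command([
  [[0,0,0,0,5.0],[0,0,0,0,5.0],[0,0,0,0,5.0]],
])

```text
t: 17.2
tool_pos: [0.529, -0.2228, 0.1597]
tool_rot: [-0.001, 1.0, -0.03, -0.001]
wrist_force: [0.5, 0.9, -5.7]
finger_gap: 0.0555
```

```bash
python3 look.py p1 .535,-.225,.1 side,wrist; python3 - <<'E'
from h import *
c=camera("wrist"); hsv=cv2.cvtColor(c["image"],cv2.COLOR_RGB2HSV)
s=sense(); print(s["tool_rot"])
q=s["tool_rot"];M=Ro.from_quat([q[1],q[2],q[3],q[0]]).as_matrix(); print("yangle",np.arctan2(M[1,1],M[0,1]))
E
```

```text
17.2 [ 0.52901189 -0.22276087  0.15969416] [ 0.5275683   0.88993253 -5.66570624] 0.05553048970573638
[-4.32713123e-04  9.99572099e-01 -2.92472535e-02 -1.75026199e-04]
yangle -1.6292993431931064
```

View pics/p1.png

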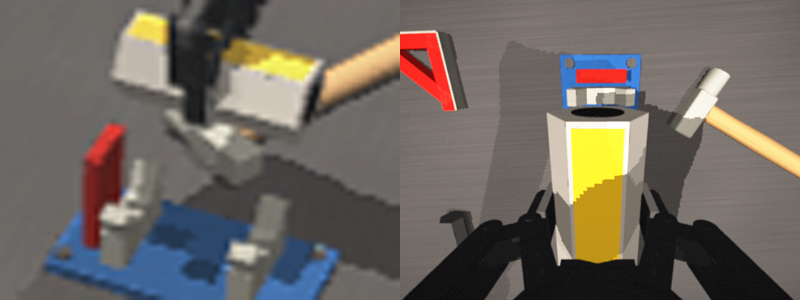

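```bash
cat > rel.py <<'E'
from h import *
c=camera("wrist"); hsv=cv2.cvtColor(c["image"],cv2.COLOR_RGB2HSV)
s=sense(); q=s["tool_rot"];M=Ro.from_quat([q[1],q[2],q[3],q[0]]).as_matrix(); p=s["tool_pos"]
def rect(m,z,x0,x1,y0,y1):
    k=np.zeros(m.shape,np.uint8);k[y0:y1,x0:x1]=m[y0:y1,x0:x1]
    n,l,st,ce=cv2.connectedComponentsWithStats(k); i=1+np.argmax(st[1:,4])
    W=np.array([ray(c,*u,z) for u in np.argwhere(l==i)[:,::-1]]); L=(W-p)@M*1000   # tool frame
    r=cv2.minAreaRect(W[:,:2].astype(np.float32)*1000); return r,cv2.minAreaRect(L[:,:2].astype(np.float32))
zt=p[2]+.040
print("pos",s["t"],p,s["wrist_force"])
print("stop",rect(((hsv[...,0]<8)|(hsv[...,0]>172))&(hsv[...,1]>150)&(hsv[...,2]>150),.09,200,360,40,200))
print("yellow",rect((hsv[...,0]>20)&(hsv[...,0]<33)&(hsv[...,1]>150)&(hsv[...,2]>100),zt,180,380,100,400))
print("blue",rect((hsv[...,0]>98)&(hsv[...,0]<125)&(hsv[...,1]>110),.01,180,380,40,260))
cv2.imwrite("pics/rel.png",c["image"][:,:,::-1])
E
python3 rel.py
```

```text
pos 17.4 [ 0.52935843 -0.22271358  0.16019487] [-0.13806936 -0.29349785 -5.72667927]
stop (((610.6226806640625, -229.68765258789062), (45.06914520263672, 11.08226203918457), 86.65968322753906), ((81.54519653320312, 2.225248336791992), (45.06914520263672, 11.08221435546875), 89.9695816040039))
yellow (((550.0242309570312, -222.89059448242188), (24.53373146057129, 79.52275085449219), 86.5724105834961), ((20.633955001831055, -1.0619754791259766), (79.52274322509766, 24.533729553222656), 0.05680791288614273))
blue (((600.8165283203125, -229.05712890625), (99.89791870117188, 67.18524932861328), 86.65040588378906), ((71.73197937011719, 2.219593048095703), (99.89789581298828, 67.18521881103516), 89.97879791259766))
```

View pics/rel.png

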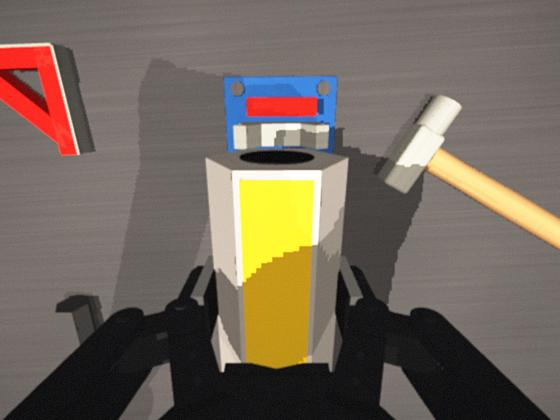

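Yaw matches, and the stop reads about 3 mm off in tool +y. I'll correct for that and lower.

Emit:
arm_command([
  [[0,0.3,0,0,5.0],[0,0,3,0,5.0],[0,0,3,0,5.0],[0,0,2,0,5.0],[0,0,0,0,5.0]],
])

```text
t: 17.9
tool_pos: [0.5256, -0.226, 0.0768]
tool_rot: [-0.001, 1.0, -0.03, -0.004]
wrist_force: [-1.7, 1.0, -5.5]
finger_gap: 0.0556
```

Emit:
arm_command([
  [[0,0,1,0,5.0],[0,0,1.0,0,5.0],[0,0,0,0,5.0],[0,0,0,0,5.0]],
])

```text
t: 18.3
tool_pos: [0.5293, -0.2273, 0.0606]
tool_rot: [0.0, 1.0, -0.031, 0.0]
wrist_force: [0.3, 0.0, -5.5]
finger_gap: 0.0555
```

```bash
python3 rel.py; python3 look.py p2 .535,-.225,.06 side,top
```

```text
pos 18.35 [ 0.52955993 -0.2274174   0.06089671] [-0.40622092 -0.08423491 -6.02780394]
stop (((610.48388671875, -229.65213012695312), (45.40500259399414, 11.592754364013672), 86.92347717285156), ((80.94290924072266, -2.7100982666015625), (45.40498733520508, 11.592706680297852), 89.5685806274414))
yellow (((549.9017333984375, -227.68685913085938), (24.47184944152832, 79.03465270996094), 86.51937866210938), ((20.366634368896484, -0.9607000350952148), (24.471847534179688, 79.03458404541016), 89.97260284423828))
blue (((572.7949829101562, -227.56581115722656), (99.65450286865234, 123.09703063964844), 86.87931823730469), ((43.1038703918457, -2.5164527893066406), (99.65452575683594, 123.096923828125), 89.61270141601562))
18.35 [ 0.52955993 -0.2274174   0.06089671] [-0.40622092 -0.08423491 -6.02780394] 0.05519229990282746
```

View pics/rel.png

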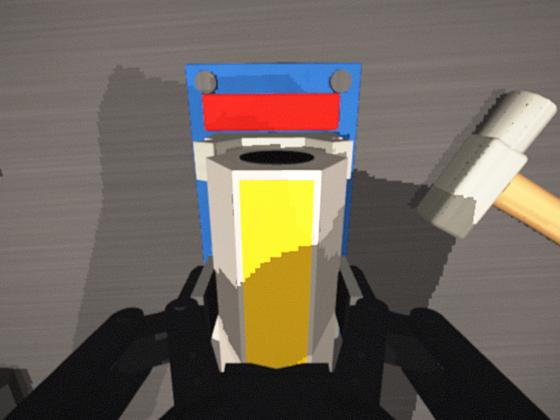

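View pics/p2.png

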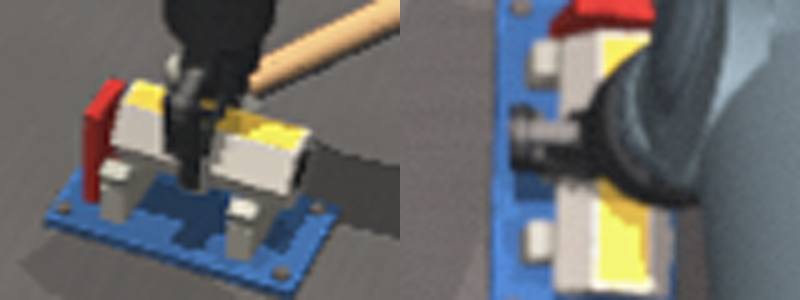

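Emit:
arm_command([
  [[0,-0.15,0.3,0,5.0],[0,0,0.3,0,5.0],[0,0,0,0,5.0]],
])

```text
t: 18.75
tool_pos: [0.5286, -0.2254, 0.0538]
tool_rot: [-0.0, 1.0, -0.03, -0.001]
wrist_force: [-0.9, 0.7, -5.5]
finger_gap: 0.0554
```

Emit:
arm_command([
  [[0,0,0.2,0,5.0],[0,0,0,0,5.0]],
])

```text
t: 18.95
tool_pos: [0.5288, -0.2256, 0.0519]
tool_rot: [-0.0, 1.0, -0.031, -0.0]
wrist_force: [-0.4, 0.3, -5.9]
finger_gap: 0.0555
```

Emit:
arm_command([
  [[0,0,0.1,0,5.0],[0,0,0,0,5.0]],
])

```text
t: 19.15
tool_pos: [0.5292, -0.2258, 0.0513]
tool_rot: [0.0, 1.0, -0.031, 0.0]
wrist_force: [-0.3, 0.8, -6.0]
finger_gap: 0.0555
```

Emit:
arm_command([
  [[0,0,0.1,0,5.0],[0,0,0,0,5.0]],
])

```text
t: 19.35
tool_pos: [0.5292, -0.2258, 0.0511]
tool_rot: [0.0, 1.0, -0.031, -0.0]
wrist_force: [-2.5, 0.6, 1.8]
finger_gap: 0.0551
```

Emit:
arm_command([
  [[0,0,0.1,0,5.0],[0,0,0,0,5.0]],
])

```text
t: 19.55
tool_pos: [0.5292, -0.2258, 0.0511]
tool_rot: [0.0, 1.0, -0.031, -0.0]
wrist_force: [-5.0, 2.4, 8.3]
finger_gap: 0.0555
```

Emit:
arm_command([
  [[0,0,0.1,0,5.0],[0,0,0,0,5.0]],
])

```text
t: 19.75
tool_pos: [0.5293, -0.2258, 0.0511]
tool_rot: [0.0, 1.0, -0.031, -0.0]
wrist_force: [-7.5, 1.5, 13.1]
finger_gap: 0.0556
```

It seated at TCP z = 51 mm, as predicted. I'll ease off and slide to the stop.

Emit:
arm_command([
  [[0,0,-0.2,0,5.0],[0.4,0,0,0,5.0],[0.4,0,0,0,5.0],[0,0,0,0,5.0]],
])

```text
t: 20.15
tool_pos: [0.5332, -0.2266, 0.0511]
tool_rot: [-0.0, 1.0, -0.031, -0.005]
wrist_force: [-9.8, 2.1, 11.6]
finger_gap: 0.0556
```

Emit:
arm_command([
  [[0.2,0,0,0,5.0],[0,0,0,0,5.0]],
])

```text
t: 20.35
tool_pos: [0.5349, -0.2269, 0.0511]
tool_rot: [-0.0, 0.999, -0.031, -0.005]
wrist_force: [-11.4, 1.6, 13.2]
finger_gap: 0.0554
```

Emit:
arm_command([
  [[0.1,0,0,0,5.0],[0,0,0,0,5.0]],
])

```text
t: 20.55
tool_pos: [0.5349, -0.2269, 0.0511]
tool_rot: [-0.0, 0.999, -0.031, -0.006]
wrist_force: [-13.5, 1.2, 14.9]
finger_gap: 0.0555
```

Emit:
arm_command([
  [[0,0,-0.2,0,5.0],[0,0,0,0,5.0],[0,0,0,0,5.0]],
])

```text
t: 20.85
tool_pos: [0.5405, -0.2261, 0.0516]
tool_rot: [-0.0, 1.0, -0.03, 0.0]
wrist_force: [-0.1, -0.4, -5.9]
finger_gap: 0.0559
```

```bash
python3 rel.py; python3 look.py p3 .54,-.225,.06 side,top
```

```text
pos 20.9 [ 0.54030455 -0.22605571  0.05158692] [ 0.7074847   0.36895397 -4.51880517]
stop (((610.587646484375, -229.700439453125), (45.469207763671875, 11.747527122497559), 86.53684997558594), ((70.37822723388672, -0.6456356048583984), (45.469215393066406, 11.747438430786133), 89.98257446289062))
yellow (((560.867919921875, -226.55369567871094), (24.631746292114258, 79.34564208984375), 86.45899200439453), ((20.559309005737305, -0.7688169479370117), (79.3456802368164, 24.631742477416992), 0.060449082404375076))
blue (((611.0120239257812, -229.61793518066406), (99.591552734375, 46.724403381347656), 86.89346313476562), ((70.78942108154297, -0.7187690734863281), (99.5915298461914, 46.724395751953125), 89.62601470947266))
20.9 [ 0.54030455 -0.22605571  0.05158692] [ 0.7074847   0.36895397 -4.51880517] 0.05540776914579634
```

View pics/rel.png

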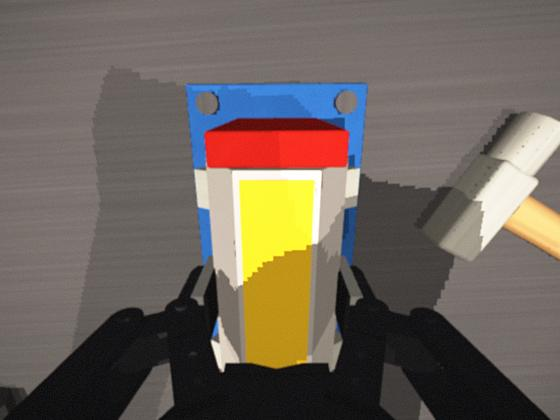

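View pics/p3.png

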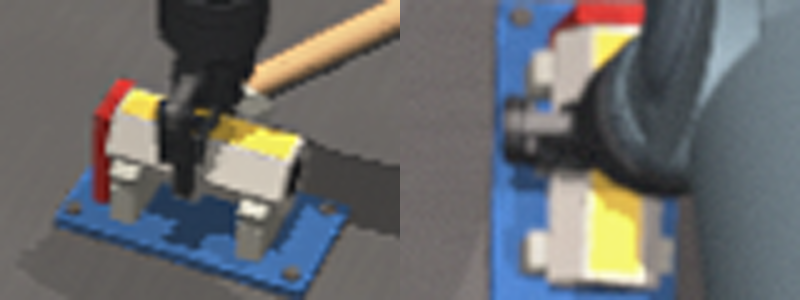

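Lateral position and yaw both match. I'll close the last gap to the stop while it hangs just clear of the seats.

Emit:
arm_command([
  [[0.1,0,0,0,5.0],[0,0,0,0,5.0]],
])

```text
t: 21.2
tool_pos: [0.541, -0.2263, 0.0519]
tool_rot: [-0.0, 1.0, -0.031, -0.0]
wrist_force: [0.2, 0.6, -4.1]
finger_gap: 0.0552
```

Emit:
arm_command([
  [[0.1,0,0,0,5.0],[0,0,0,0,5.0]],
])

```text
t: 21.4
tool_pos: [0.541, -0.2263, 0.0518]
tool_rot: [-0.0, 1.0, -0.031, -0.001]
wrist_force: [-2.1, 0.5, -4.5]
finger_gap: 0.0556
```

Emit:
arm_command([
  [[0.1,0,0,0,5.0],[0,0,0,0,5.0]],
])

```text
t: 21.6
tool_pos: [0.5411, -0.2264, 0.0516]
tool_rot: [-0.0, 1.0, -0.031, -0.002]
wrist_force: [-5.5, -0.1, -3.7]
finger_gap: 0.0554
```

It's against the stop (Fx about −5.5 N). Next, set it down lightly and release.

Emit:
arm_command([
  [[0,0,0.1,0,5.0],[-0.1,0,0.1,0,5.0],[0,0,0,0,5.0]],
], newtons=20)

```text
t: 21.9
tool_pos: [0.5411, -0.2264, 0.0513]
tool_rot: [-0.0, 1.0, -0.031, -0.001]
wrist_force: [-6.4, 1.3, 2.2]
finger_gap: 0.0551
```

Emit:
arm_command([
  [[0,0,0,0,5.7],[0,0,0,0,5.9],[0,0,0,0,6.5],[0,0,0,0,7.5],[0,0,0,0,7.5]],
])

```text
t: 22.4
tool_pos: [0.5436, -0.2268, 0.0512]
tool_rot: [0.0, 1.0, -0.031, 0.001]
wrist_force: [-0.5, -0.3, 0.0]
finger_gap: 0.075
```

```bash
python3 rel.py; python3 look.py p4 .54,-.225,.06 side,top
```

```text
pos 22.45 [ 0.54312251 -0.22670261  0.05090238] [-0.11480266  0.93885629 -0.55538597]
stop (((610.6469116210938, -229.68450927734375), (45.379032135009766, 11.623191833496094), 86.51168060302734), ((67.65840148925781, -1.1308040618896484), (45.37905502319336, 11.623078346252441), 89.98782348632812))
yellow (((562.7371215820312, -226.92990112304688), (24.690940856933594, 77.38787841796875), 86.5718002319336), ((19.671749114990234, -0.9545068740844727), (24.690937042236328, 77.38776397705078), 89.92756652832031))
blue (((610.5594482421875, -229.60186767578125), (99.59027099609375, 47.73029708862305), 86.8729248046875), ((67.4063491821289, -1.2404060363769531), (99.59031677246094, 47.73019790649414), 89.62654876708984))
22.45 [ 0.54312251 -0.22670261  0.05090238] [-0.11480266  0.93885629 -0.55538597] 0.07482226088364133
```

View pics/rel.png

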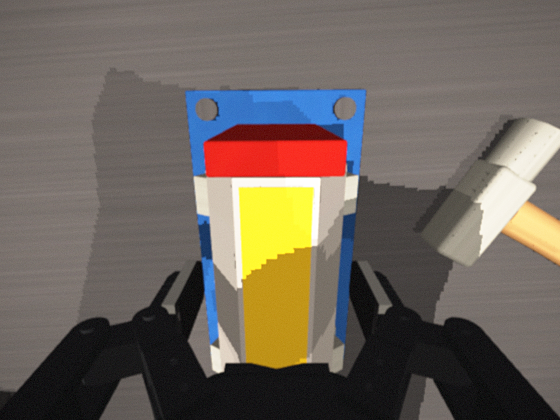

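View pics/p4.png

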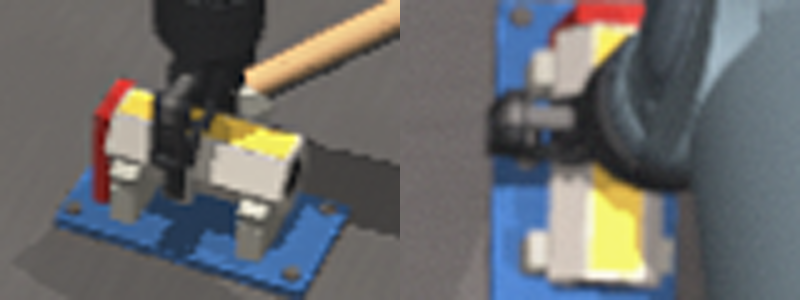

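Released on both saddles with the end at the stop. I'll retract straight up and do a final check.

Emit:
arm_command([
  [[0,0,-1,0,8.3],[0,0,-3,0,8.3],[0,0,-4,0,8.3],[0,0,-4,0,8.3],[0,0,-3,0,8.3]],
])

```text
t: 23.05
tool_pos: [0.5432, -0.2267, 0.204]
tool_rot: [0.001, 1.0, -0.03, 0.002]
wrist_force: [-0.0, -0.4, -0.2]
finger_gap: 0.0829
```

Emit:
arm_command([
  [[-4,0,0,0,8.3],[-4,0,0,0,8.3],[0,0,0,0,8.3],[0,0,0,0,8.3]],
])

```text
t: 23.45
tool_pos: [0.4613, -0.2218, 0.2008]
tool_rot: [0.0, 1.0, -0.031, 0.0]
wrist_force: [0.9, -0.0, 0.1]
finger_gap: 0.0829
```

```bash
sed -i 's/^zt=.*/zt=.09/' rel.py; python3 rel.py; python3 look.py p5 .54,-.225,.06 side,wrist; python3 -c "
from h import *
cv2.imwrite('pics/fin_top.png',camera('top')['image'][:,:,::-1])"
```

```text
pos 23.5 [ 0.46288905 -0.22173541  0.2011878 ] [ 1.33891164 -0.01126467 -0.42024784]
23.5 [ 0.46288905 -0.22173541  0.2011878 ] [ 1.33891164 -0.01126467 -0.42024784] 0.08293451553882052Traceback (most recent call last):
  File "rel.py", line 11, in <module>
    print("stop",rect(((hsv[...,0]<8)|(hsv[...,0]>172))&(hsv[...,1]>150)&(hsv[...,2]>150),.09,200,360,40,200))
                 ~~~~^^^^^^^^^^^^^^^^^^^^^^^^^^^^^^^^^^^^^^^^^^^^^^^^^^^^^^^^^^^^^^^^^^^^^^^^^^^^^^^^^^^^^^^^
  File "rel.py", line 6, in rect
    n,l,st,ce=cv2.connectedComponentsWithStats(k); i=1+np.argmax(st[1:,4])
                                                       ~~~~~~~~~^^^^^^^^^^
    return _wrapfunc(a, 'argmax', axis=axis, out=out, **kwds)
    return bound(*args, **kwds)
ValueError: attempt to get argmax of an empty sequence
```

View pics/p5.png

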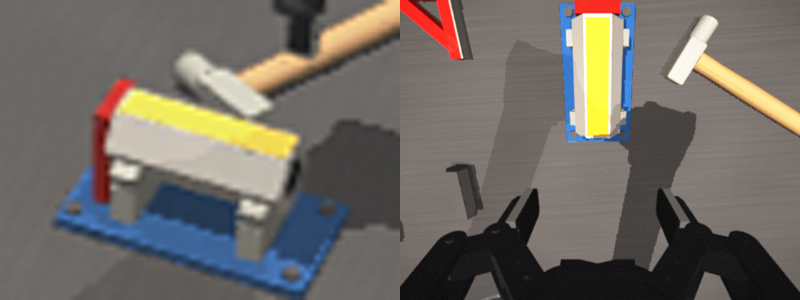

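View pics/fin_top.png

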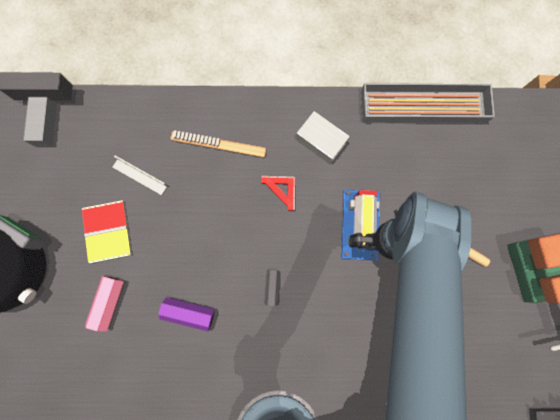

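```bash
python3 - <<'E'
from h import *
for nm in ("wrist","side"):
    c=camera(nm); hsv=cv2.cvtColor(c["image"],cv2.COLOR_RGB2HSV)
    for lab,m,z in (("yellow",(hsv[...,0]>20)&(hsv[...,0]<33)&(hsv[...,1]>150)&(hsv[...,2]>100),.09),("blue",(hsv[...,0]>98)&(hsv[...,0]<125)&(hsv[...,1]>110),.01)):
        n,l,st,ce=cv2.connectedComponentsWithStats(m.astype(np.uint8))
        for i in range(1,n):
            if st[i,4]<100: continue
            W=np.array([ray(c,*u,z)[:2] for u in np.argwhere(l==i)[:,::-1]]).astype(np.float32)*1000
            r=cv2.minAreaRect(W)
            if np.hypot(r[0][0]-540,r[0][1]+225)<60: print(nm,lab,r)
E
```

```text
wrist yellow ((539.2881469726562, -225.43809509277344), (23.821807861328125, 122.48253631591797), 86.91288757324219)
wrist blue ((539.3426513671875, -225.6017608642578), (99.95598602294922, 189.96749877929688), 86.916748046875)
side yellow ((538.1539916992188, -223.8023223876953), (21.97139549255371, 117.89769744873047), 85.47898864746094)
side blue ((538.3612060546875, -216.2499237060547), (104.70407104492188, 190.26702880859375), 87.6879653930664)
```

The wrist camera puts the coupling within 0.2 mm of home and aligned with the cradle, so I'm handing in.

```bash
python3 -c "
from rig import *
print(finish_job())"
```

```text
the job is handed in; nothing more can be done
None
```

I rolled the coupling over twice, one flat at a time, letting it come to rest untouched on each flat. I then picked it up with yellow on top, lowered it onto both saddles, slid it to the red stop, let go and backed away. I handed in at about 23.6 s of the 61 s; no verdict was reported.

**Last checks**
- **Position:** In the wrist view, the centre of the yellow face was within 0.2 mm of the cradle's centre along and across. Its direction matched the cradle's to within 0.001 rad.
- **At the stop:** The arm felt about 5 N against the stop before I let go, and the pictures showed the end touching it.
- **Height:** It seated where I predicted, and the side view showed it on both saddles with yellow up.
- **Bystanders:** By eye, none had moved in the final top view. I did not measure them, and the arm hid part of the hammer.

**Where checks failed or disagreed**
- **Side camera:** It put the yellow face about 1 mm off along and 2 mm off across. Its measure of the cradle base is not reliable because the saddles and coupling hide part of it.
- **Top camera:** Before the coupling was placed, it put the cradle about 2 mm away from the wrist camera's figure.
- **Final check script:** My first final check crashed because the red stop was outside its search window, so I redid the measurement another way.

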